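# Make up two brazing kits of brass railing parts

## Robot

A 6-joint arm with a two-finger parallel gripper is mounted at the origin on the work surface. World frame = base frame: x ahead of the robot, y to its left, z up, the work surface at z = 0. Lengths are in mm, angles in rad, forces in N, time in s.
With the tool pointing down it reaches from about 325 to 850 mm from the base axis. Payload 15.5 kg.
Tool frame: the origin (TCP) lies midway between the tips of the shut fingers; the grasp point (between the pads) lies 19 mm behind it; z points along the fingers, y is the direction in which the jaws open and shut (so a half turn about z gives the same grasp; the last joint's range is limited). The gripper opens to 91 mm and grips with 3 to 60 N. Pads are 32 mm wide; open, the fingers measure 118 mm over their backs; the gripper's body (76 mm by 178 mm) begins 60 mm behind the grasp point.
Start: joints at [-1.27, 0.494, 1.345, -0, 1.302, -0.096], TCP at [241.544, -576.44, 213.915] pointing down, gripper open.
Joint ranges: [-2.91, 2.91], [-0.82, 2.16], [0.22, 2.67], [-1.22, 4.37], [0.12, 2.79], [-3.08, 3.08]. Speed limits (rad/s): [1.89, 1.89, 2.57, 3.01, 3.01, 3.01].

## Interface

Orientations are given as a rotation vector (axis times angle).
In Python, from rig import telemetry, eyes, order gives the robot as it stands.
- The arm moves only by the tool arm_command, never from a script. Its argument "motion" is a list of rows, each a list of 3 entries, a list of its own where there are three numbers: the turn, a rotation vector about the tool's x, y, z in degrees, then the shift along the tool's x, y, z in m, then the closure in counts, from 0 (fully open) to 255 (shut). In form: [[[ax, ay, az], [dx, dy, dz], gripper], ...]. A call has 1 to 5 rows; each row is the pose to reach, as a shift and turn from the pose commanded when the call began, along the tool's axes at that moment; what a row does not reach only later rows make up. A row lasts 1/12 s, in which the tool goes at most 41.7 mm and 7.16 degrees, less where a joint would pass 70% of its speed; a pose out of reach is approached as far as the arm can. A call with a gripper value outside its range is refused whole. The fingers move at their own pace and stop on an object; the grip force is fixed at half the most. Time passes only in rows, so rows that repeat a pose let the fingers close. It gives the time, the measured TCP pose, the force and the opening at its end, in the units of the state.
- telemetry.get_obs(): the state, without advancing time (a new reading comes with each control period).
- eyes.snapshot(name): name is "side" or "top"; returns a dict with "color" (400x640x3 uint8, red, green, blue), "fovy" (degrees; the focal length in pixels is half the picture's height over the tangent of half this angle, whatever the lens; pixels are square), "cx", "cy" (the principal point, pixels), "dist" ([k1, k2, p1, p2, k3] as OpenCV has them; the pictures are not rectified), "origin" and "attitude" of the camera in the world. Camera axes: x right, y up, looking along -z (the intrinsics and any distortion apply to the point x, -y, -z); pixel columns grow to the right and rows downward; lengths in mm; the calibration is good to about 2 mm. A picture is of the moment at which its call begins. There is no depth.
- order.sign_off(): hands the job in, once; it reports no verdict.
The state is a dict: "clock": time; "joints": joint angles; "qvel": joint speeds; "joint_efforts": joint torques, N m; "tool_pos": TCP position; "tool_rot": TCP orientation; "contact_force": force on the tool from outside, world axes, zero at the start; "ft_torque": the same for the moment, N m; "finger_gap": finger opening in mm.
Only numpy, scipy, OpenCV 4.12 (cv2) and the standard library are available. Lean on these libraries where they do the work, as an engineer would, in place of code of your own. Each camera call takes 0.05 s, during which the arm holds its last target.

## Task

Make up the two kits for the brazing bench from the loose brass railing parts: the three-bay tray takes the wall bracket (the L-shaped arm, the square wall plate and the half-round saddle), the two-bay tray takes the post top (the ball finial and the open collar). Put one part in each bay, any bay of its tray, set down flat on the bay's floor the same way up as it stands now, without dropping it, and let go. The spear finial is not wanted: leave it, the flux jar and the spanner where they are.

Things in the scene. Friction and masses are not known exactly. Their poses are not given: they have to be found in the camera images.
- tray3: The three-bay tray, for the wall-bracket kit: a low folded-steel kit tray with three equal bays side by side along its own y axis. Fixed to the bench. Outside 130 x 264 mm (x by y), rim and dividers 12 mm high and 3 mm thick, floor 3 mm thick; each bay is open on top and 124 (x) x 84 (y) mm inside, bay centres at own x = 0, y = -87, 0 and +87 mm. Origin: centre of the underside, on the bench top (z = 0); own z up.
- tray2: The two-bay tray, for the post-top kit: a low folded-steel kit tray with two equal bays side by side along its own y axis. Fixed to the bench. Outside 130 x 177 mm (x by y), rim and dividers 12 mm high and 3 mm thick, floor 3 mm thick; each bay is open on top and 124 (x) x 84 (y) mm inside, bay centres at own x = 0, y = -43.5 and +43.5 mm. Origin: centre of the underside, on the bench top (z = 0); own z up.
- bracket_arm_c (a point): Bracket arm: L-shaped brass rod 16 mm in diameter lying flat on the bench, about 200 g. Point: on the axis of the long leg, half-way along it, 8 mm above what it lies on. The long leg lies along own x (from -48 to +48 mm overall); at its +x end the short leg runs to own +y, its axis at x = +40 mm, its end at y = +36 mm. Own z up. Easily taken across the long leg.
- wall_plate_c (a point): Wall plate: square brass plate 56 x 56 x 6 mm (sides along own x and y) lying flat, with a plain round boss 24 mm in diameter standing on its middle (small fillet at its root), top 40 mm above the underside; 250 g. Taken by the boss. Point: its centre, half-way up, on its upright axis; own z up. 
- saddle_c (a point): Rail saddle: half-round brass channel, open side down, 64 mm long (own x), 34 mm wide (own y), 23 mm high; its lowest 6 mm are upright walls, above them it is a half-cylinder; 120 g. Taken across its width. Point: its centre, half-way up, on its upright axis; own z up. 
- ball_finial_c (a point): Ball finial: brass ball 44 mm in diameter on a narrow neck and a round foot 38 mm in diameter, standing upright, 68 mm high; ball centre 46 mm above the underside (12 mm above this point); 320 g. Point: its centre, half-way up, on its upright axis; own z up. 
- collar_c (a point): Post collar: brass sleeve with an open bore, outside diameter 46 mm, bore 36 mm, on a flange 58 mm in diameter and 6 mm thick at the bottom; 36 mm high; 260 g. Stands flange down. Point: its centre, half-way up, on its upright axis; own z up. 
- spear_finial_c (a point): Spear finial: brass, leaf-shaped point at most 32 mm in diameter on a round foot 38 mm in diameter, 80 mm high. Loose. Belongs to neither kit: leave it. Point: its centre, half-way up, on its upright axis; own z up. 
- flux_jar_c (a point): White flux jar with lid, 66 mm in diameter, 75 mm high, loose; leave it where it is. Point: its centre, half-way up, on its upright axis; own z up. 
- spanner_c (a point): Steel spanner lying on the bench, 170 mm long along own x, loose; leave it where it is. Point: about its middle.
Mind the look-alikes: they are no part of the job. Leave any green or turquoise look-alike of the part that bears collar_c alone. What is shaped like the part that bears wall_plate_c but green is not meant.

How it is judged (in metres and radians):
At the end, for the whole second after the job is handed in: Each bay holds one part of its tray's kit (its point within 35 mm of the bay centre across, 55 mm along), resting on the bay floor (height within 3 mm) and the same way up as at the start (tilt under 0.06 rad, ball finial 0.1), at rest; the bystanders within 30 mm of their first places ((y of bracket_arm_c in the frame of tray3 between -0.122 and -0.052 m or y of wall_plate_c in the frame of tray3 between -0.122 and -0.052 m or y of saddle_c in the frame of tray3 between -0.122 and -0.052 m) and (y of bracket_arm_c in the frame of tray3 between -0.035 and 0.035 m or y of wall_plate_c in the frame of tray3 between -0.035 and 0.035 m or y of saddle_c in the frame of tray3 between -0.035 and 0.035 m) and (y of bracket_arm_c in the frame of tray3 between 0.052 and 0.122 m or y of wall_plate_c in the frame of tray3 between 0.052 and 0.122 m or y of saddle_c in the frame of tray3 between 0.052 and 0.122 m) and x of bracket_arm_c in the frame of tray3 between -0.055 and 0.055 m and z of bracket_arm_c in the frame of tray3 between 0.007 and 0.014 m and angle between each of bracket_arm_c, wall_plate_c, saddle_c, collar_c's own z axis and vertical below 0.06 rad and linear speed of each of bracket_arm, wall_plate, saddle, ball_finial, collar below 0.02 m/s and x of wall_plate_c in the frame of tray3 between -0.055 and 0.055 m and z of wall_plate_c in the frame of tray3 between 0.019 and 0.026 m and x of saddle_c in the frame of tray3 between -0.055 and 0.055 m and z of saddle_c in the frame of tray3 between 0.0105 and 0.0175 m and (y of ball_finial_c in the frame of tray2 between -0.0785 and -0.0085 m or y of collar_c in the frame of tray2 between -0.0785 and -0.0085 m) and (y of ball_finial_c in the frame of tray2 between 0.0085 and 0.0785 m or y of collar_c in the frame of tray2 between 0.0085 and 0.0785 m) and x of ball_finial_c in the frame of tray2 between -0.055 and 0.055 m and z of ball_finial_c in the frame of tray2 between 0.033 and 0.04 m and angle between ball_finial_c's own z axis and vertical below 0.1 rad and x of collar_c in the frame of tray2 between -0.055 and 0.055 m and z of collar_c in the frame of tray2 between 0.017 and 0.024 m and distance of each of spear_finial_c, flux_jar_c, spanner_c from where it was at the start of the episode below 0.03 m); the robot touches nothing.
It fails at once if the spear finial is shoved or knocked over (moved more than 30 mm) (distance of spear_finial_c from where it was at the start of the episode above 0.03 m).
It fails at once if the flux jar is shoved or knocked over (moved more than 30 mm) (distance of flux_jar_c from where it was at the start of the episode above 0.03 m).
It fails at once if the spanner is shoved or knocked over (moved more than 30 mm) (distance of spanner_c from where it was at the start of the episode above 0.03 m).
It fails at once if a part is dropped (falls free from more than about 25 mm) ((linear speed of bracket_arm above 0.7 m/s and contact force between bracket_arm and the fingers below 0.05 N) or (linear speed of wall_plate above 0.7 m/s and contact force between wall_plate and the fingers below 0.05 N) or (linear speed of saddle above 0.7 m/s and contact force between saddle and the fingers below 0.05 N) or (linear speed of ball_finial above 0.7 m/s and contact force between ball_finial and the fingers below 0.05 N) or (linear speed of collar above 0.7 m/s and contact force between collar and the fingers below 0.05 N)).
It also fails if it takes over 144 s, if anything falls off the work surface, if the arm or the gripper's body presses on something with over 40 N, if the wrist force passes 120 N, or if a joint passes its speed limit or range.

## Working session

There is one attempt and no reset: what is moved stays moved. The work goes in short steps, Python scripts to look and compute and a tool call to move; the robot and the scene stay as the last step left them, time stands still between calls to the robot, and variables do not carry over. Pictures are saved under pics/ and viewed, and the job is handed in when it is done.

Besides the shell and the picture viewer there is one more tool, called after ">>>" as name(argument=value, ...) on one line, values as JSON. arm_command: Moves the arm, as the interface text tells. Its arguments: {"type":"object","properties":{"motion":{"type":"array"}},"required":["motion"]}

```bash
ls; mkdir -p pics; python3 - <<'E'
from rig import telemetry, eyes
import cv2
o=telemetry.get_obs(); print({k:o[k] for k in o})
for n in("side","top"):
    s=eyes.snapshot(n); cv2.imwrite(f"pics/{n}0.png",s["color"][:,:,::-1]); print({k:s[k] for k in s if k!="color"})
E
```

```text
pics
{'clock': 0.0, 'joints': array([-1.26952581e+00,  4.94166322e-01,  1.34614838e+00, -7.73969079e-06,
        1.30248918e+00, -9.54937778e-02]), 'qvel': array([-0.00095633,  0.00017594,  0.00101766, -0.00035038,  0.00027951,
        0.00066305]), 'joint_efforts': array([ 1.59825497e-03, -8.78803468e+01, -3.81857407e+01,  7.08638434e-02,
        5.32234332e-02, -1.17410261e-05]), 'tool_pos': array([ 241.41141186, -576.07514882,  213.34290314]), 'tool_rot': array([-3.07879461e+00, -6.18921846e-01,  2.06988736e-04]), 'contact_force': array([ 0.17618677, -0.27965187,  0.92885702]), 'ft_torque': array([-0.05826072, -0.00626657, -0.0059725 ]), 'finger_gap': 90.89567703238127}
{'fovy': 47.796423282007574, 'cx': 317.65141665877115, 'cy': 198.8571173142905, 'dist': array([0.03661194, 0.        , 0.        , 0.        , 0.        ]), 'origin': array([257.82488153, 769.17553467, 911.94383456]), 'attitude': array([ 0.19890875, -1.02709758, -2.56275075])}
{'fovy': 48.695410712744206, 'cx': 317.9259791487508, 'cy': 197.1711212531402, 'dist': array([-0.07019773,  0.        ,  0.        ,  0.        ,  0.        ]), 'origin': array([ 466.08681548,   10.4622273 , 1170.32109818]), 'attitude': array([ 0.07744184, -0.06428664, -1.54515994])}
```

View pics/top0.png

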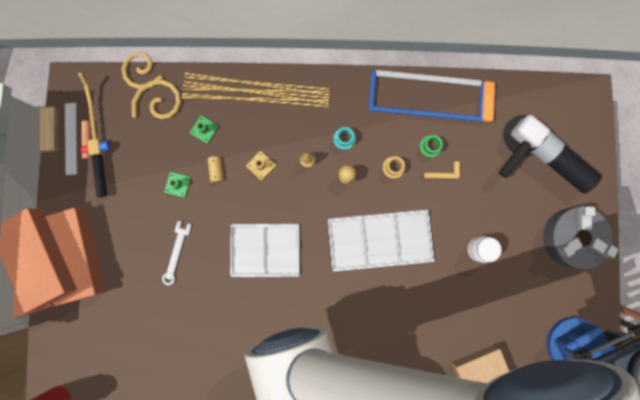

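View pics/side0.png

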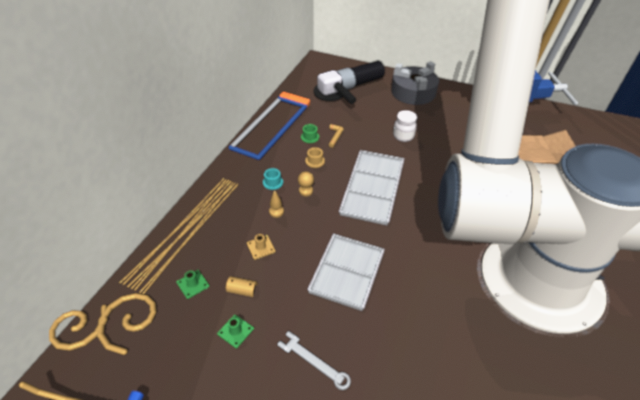

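The top view shows the saddle at (215,168), wall plate (261,165), spear (307,159), ball (346,174), collar (393,167) and bracket (443,170). tray2 is at (265,250), tray3 at (381,240), the jar at (485,249) and the spanner at (176,253). The green and turquoise pieces are the look-alikes. Next I measure.

```bash
cat > h.py <<'E'
import numpy as np, cv2
from scipy.spatial.transform import Rotation as R
from rig import telemetry, eyes
class Cam:
    def __init__(s,n,snap=None):
        d=snap or eyes.snapshot(n); s.img=d["color"][:,:,::-1].copy()
        f=s.img.shape[0]/2/np.tan(np.radians(d["fovy"])/2)
        s.K=np.array([[f,0,d["cx"]],[0,f,d["cy"]],[0,0,1.]]); s.D=np.array(d["dist"],float)
        s.o=np.array(d["origin"]); s.Rw=R.from_rotvec(d["attitude"]).as_matrix()@np.diag([1,-1,-1.])
    def ray(s,p):
        u=cv2.undistortPoints(np.array(p,float).reshape(-1,1,2),s.K,s.D).reshape(-1,2)
        return np.c_[u,np.ones(len(u))]@s.Rw.T
    def at(s,p,z):
        r=s.ray(p); return s.o+r*((z-s.o[2])/r[:,2])[:,None]
    def proj(s,P):
        q=(np.atleast_2d(P)-s.o)@s.Rw
        return cv2.projectPoints(q,np.zeros(3),np.zeros(3),s.K,s.D)[0].reshape(-1,2)
def crop(img,x0,y0,x1,y1,k,name):
    cv2.imwrite("pics/"+name,cv2.resize(img[y0:y1,x0:x1],None,fx=k,fy=k,interpolation=cv2.INTER_CUBIC))
E
python3 - <<'E'
from h import *
np.set_printoptions(precision=1,suppress=True)
for n,roi in(("top",(190,140,470,190)),("side",(215,110,350,305))):
    c=Cam(n); hsv=cv2.cvtColor(c.img,cv2.COLOR_BGR2HSV)
    m=cv2.inRange(hsv,(12,110,90),(28,255,255)); w=np.zeros_like(m); w[roi[1]:roi[3],roi[0]:roi[2]]=m[roi[1]:roi[3],roi[0]:roi[2]]
    k,L,S,C=cv2.connectedComponentsWithStats(w)
    for i in range(1,k):
        if S[i,4]>20: print(n,S[i],C[i],c.at([C[i]],10)[0])
    # trays
    m=cv2.inRange(hsv,(0,0,140),(180,45,255)); k,L,S,C=cv2.connectedComponentsWithStats(m)
    cs,_=cv2.findContours(m,cv2.RETR_EXTERNAL,cv2.CHAIN_APPROX_NONE)
    for q in cs:
        a=cv2.contourArea(q); r=cv2.minAreaRect(q)
        if 1500<a<12000: print(n,"tray?",a,r[0]); P=c.at(cv2.boxPoints(r),12); print(P[:,:2].ravel(),np.linalg.norm(P-np.roll(P,1,0),axis=1),P.mean(0))
c=Cam("top"); crop(c.img,190,110,480,280,2.7,"topz.png")
c=Cam("side"); crop(c.img,210,90,430,400,1.9,"sidez.png")
E
```

```text
top [247 151  29  29 476] [261.  165.2] [653.  175.1  10. ]
top [300 152  15  15 181] [307.1 159.4] [671.5  52.9  10. ]
top [207 156  17  27 354] [215.  168.6] [641.1 297.8  10. ]
top [382 156  24  23 354] [393.5 167. ] [ 656.6 -177.2   10. ]
top [424 161  37  18 330] [445.3 173. ] [ 644.1 -315.6   10. ]
top [338 165  18  18 252] [346.7 173.6] [635.7 -53.2  10. ]
top tray? 6396.5 (357.5, 367.0)
[ 208.9  203.7  222.  -384.1   57.8 -386.4   45.4  198.7] [163.6 587.9 164.2 585.2] [133.5 -92.   12. ]
top tray? 3746.0 (264.0, 250.0)
[497.3 253.6 502.   69.4 361.9  65.5 356.7 248. ] [140.7 184.3 140.2 182.6] [429.5 159.1  12. ]
top tray? 5444.5 (380.35845947265625, 240.01348876953125)
[ 517.6   -2.   549.7 -271.9  407.9 -286.3  376.7  -18.8] [141.9 271.8 142.6 269.3] [ 463.  -144.8   12. ]
side [329 124  15  24 196] [335.  133.8] [ 647.4 -310.8   10. ]
side [305 147  20  21 342] [314.6 157.4] [ 662.4 -180.    10. ]
side [298 171  16  26 337] [305.5 183.2] [642.4 -67.6  10. ]
side [215 178  23  33 409] [223.2 190.9] [840.9  51.8  10. ]
side [269 191  15  27 280] [275.6 206. ] [681.   45.3  
[... 262 characters left out ...]
 217.5] [ 5.  38.1 12. ]
side tray? 3540.0 (345.22210693359375, 269.905517578125)
[495.8 256.8 520.3  69.  366.7  70.9 359.2 252.3] [136.7 189.4 153.7 181.6] [435.5 162.3  12. ]
side tray? 3165.0 (371.02044677734375, 185.6649169921875)
[ 515.3    4.2  569.8 -274.4  412.6 -281.1  380.3   -8.2] [135.5 283.9 157.3 274.8] [ 469.5 -139.9   12. ]
side tray? 6297.5 (598.5477905273438, 47.27012634277344)
[   79.6  -864.8   -94.3 -1998.8  -356.  -1679.5  -129.9  -729.5] [ 249.4 1147.3  412.8  976.5] [ -125.1 -1318.1    12. ]
side tray? 8889.5 (520.3864135742188, 77.03463745117188)
[  246.2  -373.4   351.7 -1691.3   -15.8 -1668.5    17.6  -404.2] [ 230.6 1322.1  368.2 1264.7] [  149.9 -1034.4    12. ]
```

View pics/topz.png

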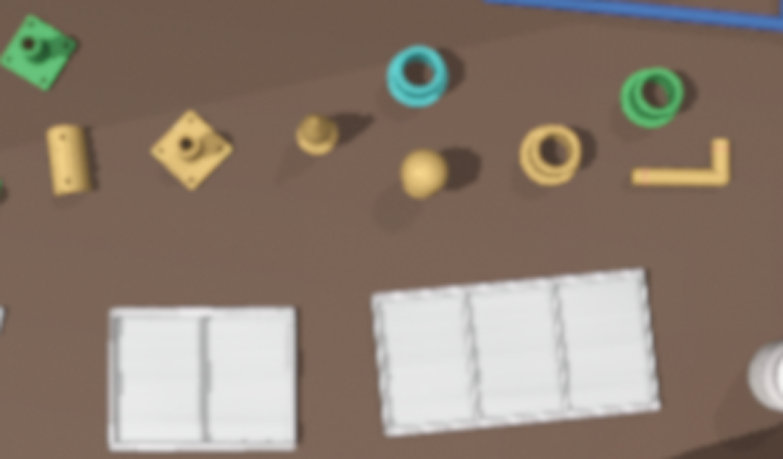

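View pics/sidez.png

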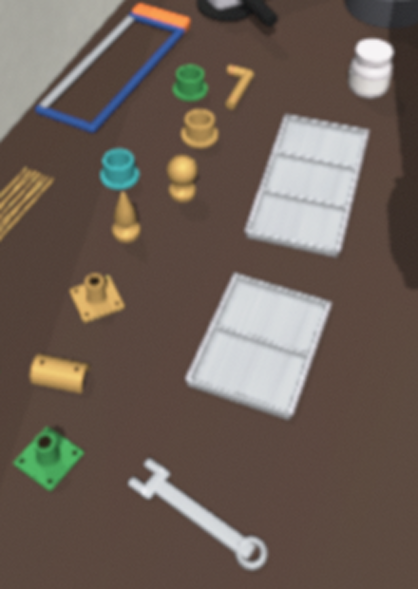

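Both views agree on the trays: sizes and centres match within a few mm. Now finer part poses, using known heights and both views.

```bash
cat > meas.py <<'E'
from h import *
np.set_printoptions(precision=1,suppress=True)
t=Cam("top"); s=Cam("side")
def comp(c,px):
    hsv=cv2.cvtColor(c.img,cv2.COLOR_BGR2HSV); m=cv2.inRange(hsv,(12,90,80),(30,255,255))
    k,L,S,C=cv2.connectedComponentsWithStats(m)
    i=L[int(px[1]),int(px[0])]
    if i==0:
        d=[np.hypot(*(C[j]-px)) if S[j,4]>20 else 1e9 for j in range(1,k)]; i=1+int(np.argmin(d))
    q=cv2.findContours((L==i).astype(np.uint8),cv2.RETR_EXTERNAL,cv2.CHAIN_APPROX_NONE)[0][0]
    return q.reshape(-1,2).astype(np.float32)
def tri(a,b):
    ra=t.ray([a])[0]; rb=s.ray([b])[0]
    A=np.c_[ra,-rb]; k=np.linalg.lstsq(A,s.o-t.o,rcond=None)[0]
    p,q=t.o+ra*k[0],s.o+rb*k[1]; return (p+q)/2,np.linalg.norm(p-q)
def rect(c,px,z,name):
    P=c.at(comp(c,px),z)[:,:2].astype(np.float32); r=cv2.minAreaRect(P); b=cv2.boxPoints(r)
    print(name,"c",np.array(r[0]),"size",np.array(r[1]),"ang",r[2],"corners",b.ravel())
E
python3 - <<'E'
from meas import *
rect(t,(215,168),6,"saddle top"); rect(s,(240,286),6,"saddle side")
rect(t,(261,165),6,"plate top");rect(s,(260,246),6,"plate side")
rect(t,(443,176),8,"arm top"); rect(s,(335,134),8,"arm side")
rect(t,(393,156),18,"collar top");rect(t,(346,174),46,"ball top");rect(t,(307,159),15,"spear")
# ball side: upper circle
q=comp(s,(305,183)); 
up=q[q[:,1]<184]; (bc,br)=cv2.minEnclosingCircle(up); print("ball side circle",bc,br,s.at([bc],46)[0])
bt,brt=cv2.minEnclosingCircle(comp(t,(346,174))); print("ball tri",bt,brt,tri(bt,bc),t.at([bt],46)[0])
crop(t.img,370,140,470,195,7.5,"z_ca.png"); crop(t.img,195,135,285,190,7.5,"z_sp.png"); crop(s.img,220,110,350,305,3,"z_side.png")
E
```

```text
saddle top c [642.9 299. ] size [74.3 42.9] ang 9.752490997314453 corners [602.7 313.8 610.  271.6 683.1 284.1 675.9 326.4]
saddle side c [645.6 302. ] size [76.8 47.6] ang 10.375046730041504 corners [603.5 318.4 612.1 271.6 687.7 285.5 679.1 332.3]
plate top c [654.2 177. ] size [63.3 65.7] ang 47.047245025634766 corners [608.6 176.2 656.7 131.4 699.9 177.8 651.8 222.6]
plate side c [659.4 177.8] size [62.8 79.6] ang 47.89320373535156 corners [608.8 181.2 667.8 127.8 710.  174.4 650.9 227.8]
arm top c [ 653.6 -306.2] size [ 51.3 100.7] ang 1.4676014184951782 corners [ 626.7 -256.5  629.3 -357.2  680.5 -355.9  677.9 -255.2]
arm side c [ 642.2 -308. ] size [ 52.  127.1] ang 22.016151428222656 corners [ 594.3 -258.9  642.  -376.7  690.2 -357.2  642.5 -239.4]
collar top c [ 655.4 -177.2] size [64.2 63.5] ang 0.5937190651893616 corners [ 623.  -145.8  623.6 -209.3  687.8 -208.6  687.1 -145.1]
ball top c [630.9 -50.7] size [49.2 48.9] ang 1.3856571912765503 corners [605.7 -26.8 606.8 -75.7 656.1 -74.5 654.9 -25.7]
spear c [671.6  52.9] size [42.9 42.4] ang 1.4600507020950317 corners [649.6  73.6 650.7  31.2 693.6  32.3 692.6  74.7]
ball side circle (305.3415222167969, 178.80601501464844) 8.932222366333008 [634.4 -49.8  46. ]
ball tri (346.76922607421875, 174.0) 10.185660362243652 (array([632. , -50.6,  45.7]), np.float64(5.115279887614369)) [629.5 -51.3  46. ]
```

View pics/z_ca.png

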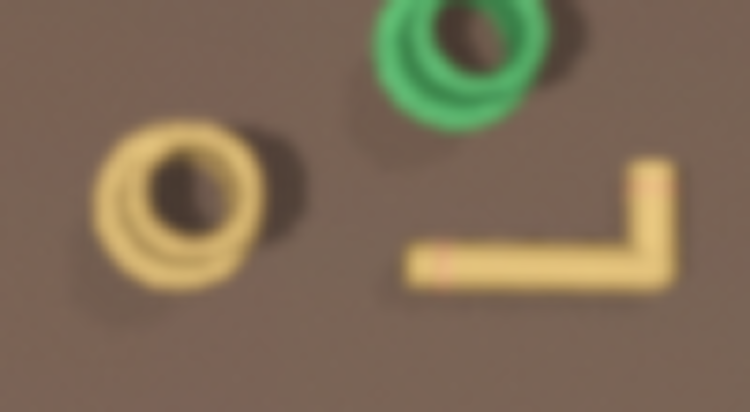

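View pics/z_sp.png

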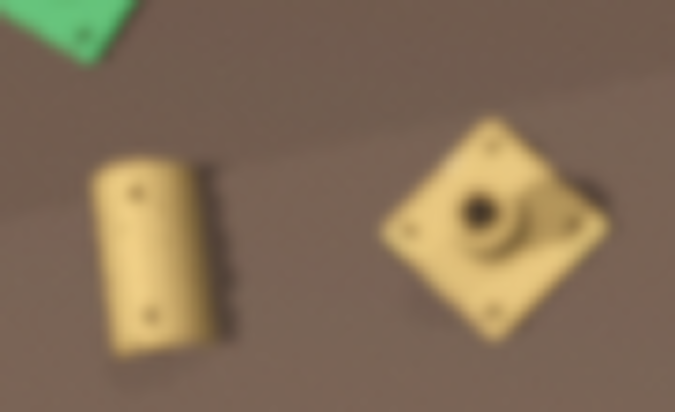

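View pics/z_side.png

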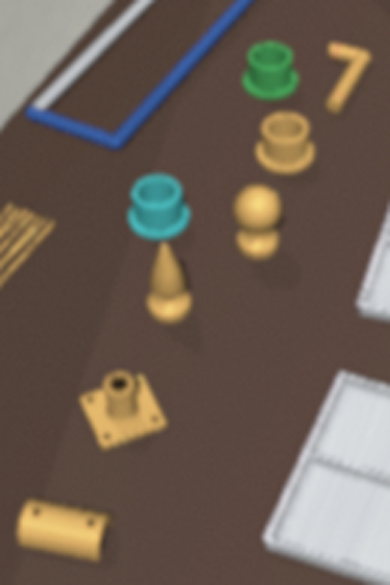

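```bash
python3 - <<'E'
from meas import *
print("arm",t.at([[424.5,175.3],[459.7,175.6],[442.2,175.4]],8))
print("collar flange",t.at([[393.9,167.6]],5),"rim",t.at([[395.4,165.7]],36))
print("boss top",t.at([[195+481/7.5,135+213/7.5]],40), s.at([[220+120/3,110+380/3]],40))
print("collar side rim",s.at([[220+284/3,110+127/3]],36),"flange",s.at([[220+285/3,110+150/3]],4))
E
cat > go.py <<'E'
# go.py x y z yaw : prints needed turn(z,deg) and shift in tool axes (m) from measured pose
import sys; from h import *
o=telemetry.get_obs(); x,y,z,yaw=map(float,sys.argv[1:5])
Rm=R.from_rotvec(o["tool_rot"]); 
Rt=R.from_euler("z",yaw,degrees=True)*R.from_euler("x",180,degrees=True)
turn=(Rm.inv()*Rt).as_rotvec(degrees=True); sh=Rm.inv().apply(np.array([x,y,z])-o["tool_pos"])/1000
print("now",o["tool_pos"].round(1),"yaw",np.degrees(np.arctan2(*Rm.as_matrix()[[1,0],0])).round(1),"gap",round(o["finger_gap"],1),"F",o["contact_force"].round(1),"t",o["clock"])
print("turn",turn.round(2),"shift",sh.round(4),"rows",max(np.linalg.norm(sh)/.0417,np.linalg.norm(turn)/7.16).round(1))
E
python3 go.py 651 -177 150 0
```

```text
arm [[ 636.7 -260.4    8. ]
 [ 638.3 -354.9    8. ]
 [ 637.7 -307.8    8. ]]
collar flange [[ 655.8 -179.     5. ]] rim [[ 655.8 -177.8   36. ]]
boss top [[652.8 175.8  40. ]] [[656.  176.8  40. ]]
collar side rim [[ 659.4 -173.8   36. ]] flange [[ 659.2 -176.     4. ]]
now [ 241.5 -576.4  213.9] yaw 22.7 gap 90.9 F [-1.3  0.7  0.4] t 0.5
turn [-0.   -0.   22.73] shift [ 0.532  -0.2101  0.0639] rows 13.8
```

>>> arm_command(motion=[[[0,0,5],[0.036,-0.014,0.004],0],[[0,0,10],[0.072,-0.028,0.008],0],[[0,0,15],[0.108,-0.042,0.012],0],[[0,0,20],[0.144,-0.056,0.016],0],[[0,0,22.73],[0.18,-0.07,0.02],0]])

```text
clock: 0.92
tool_pos: [381.5, -441.0, 193.9]
tool_rot: [3.141, -0.009, 0.0]
contact_force: [0.9, -0.3, -0.5]
finger_gap: 91.1
```

```bash
python3 go.py 657.5 -177 110 0
```

```text
now [ 381.5 -441.   193.9] yaw -0.3 gap 91.1 F [ 0.9 -0.3 -0.5] t 0.9167
turn [ 0.01 -0.01 -0.32] shift [ 0.2745 -0.2655  0.0839] rows 9.4
```

>>> arm_command(motion=[[[0,0,0],[0.028,-0.027,0.004],0],[[0,0,0],[0.056,-0.054,0.012],0],[[0,0,0],[0.084,-0.081,0.018],0],[[0,0,0],[0.112,-0.108,0.026],0],[[0,0,0],[0.138,-0.133,0.034],0]])

```text
clock: 1.33
tool_pos: [520.0, -307.6, 159.8]
tool_rot: [3.141, 0.001, 0.001]
contact_force: [-0.3, -1.0, -0.1]
finger_gap: 91.3
```

>>> arm_command(motion=[[[0,0,0],[0.028,-0.027,0.01],0],[[0,0,0],[0.056,-0.054,0.02],0],[[0,0,0],[0.084,-0.081,0.03],0],[[0,0,0],[0.112,-0.108,0.04],0],[[0,0,0],[0.136,-0.133,0.05],0]])

```text
clock: 1.75
tool_pos: [656.2, -174.4, 109.4]
tool_rot: [3.142, 0.001, 0.001]
contact_force: [0.2, -1.2, 1.1]
finger_gap: 91.1
```

```bash
python3 go.py 657.5 -177 110 0;python3 go.py 657.5 -177 12 0; python3 - <<'E'
from h import *
t=Cam("top"); crop(t.img,300,100,500,240,4,"a1.png")
s=Cam("side"); crop(s.img,220,60,420,240,4,"a1s.png")
E
```

```text
now [ 656.2 -174.4  109.4] yaw 0.0 gap 91.1 F [ 0.2 -1.2  1.1] t 1.75
turn [ 0.   -0.03  0.03] shift [ 0.0013  0.0026 -0.0006] rows 0.1
now [ 656.2 -174.4  109.4] yaw 0.0 gap 91.1 F [ 0.2 -1.2  1.1] t 1.75
turn [ 0.   -0.03  0.03] shift [0.0013 0.0026 0.0974] rows 2.3
```

View pics/a1.png

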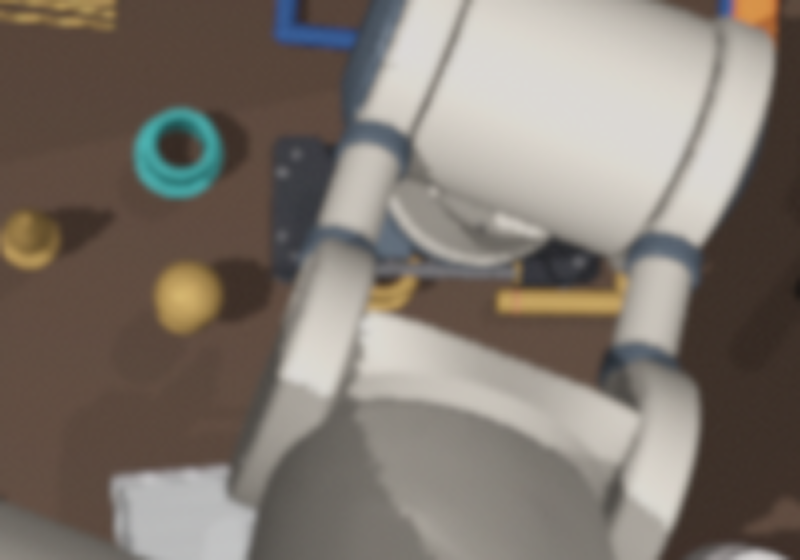

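View pics/a1s.png

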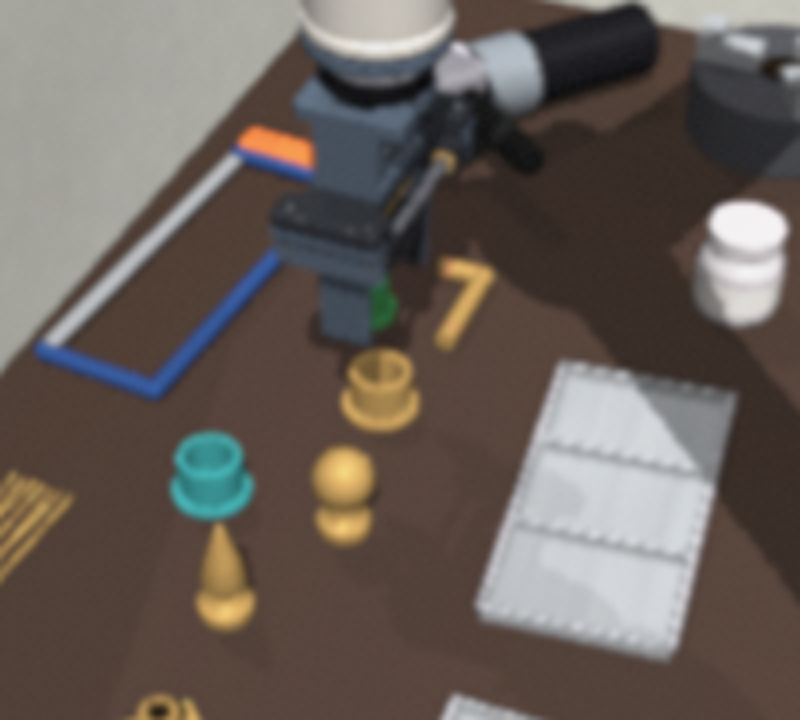

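The gripper stands over the collar, well aligned, with its neighbours clear. Descending.

>>> arm_command(motion=[[[0,0,0],[0.001,0.003,0.035],0],[[0,0,0],[0.001,0.003,0.07],0],[[0,0,0],[0.001,0.003,0.09],0],[[0,0,0],[0.001,0.003,0.097],0],[[0,0,0],[0.001,0.003,0.097],0]])

```text
clock: 2.27
tool_pos: [654.3, -179.2, 11.4]
tool_rot: [-3.141, 0.0, 0.004]
contact_force: [-0.5, 0.8, -0.2]
finger_gap: 91.1
```

>>> arm_command(motion=[[[0,0,0],[0,0,0],120],[[0,0,0],[0,0,0],255],[[0,0,0],[0,0,0],255],[[0,0,0],[0,0,0],255],[[0,0,0],[0,0,0],255]])

```text
clock: 2.68
tool_pos: [655.9, -179.5, 13.9]
tool_rot: [3.141, 0.0, 0.002]
contact_force: [-1.1, -0.1, -0.2]
finger_gap: 61.0
```

>>> arm_command(motion=[[[0,0,0],[0,0,0],255],[[0,0,0],[0,0,0],255],[[0,0,0],[0,0,0],255],[[0,0,0],[0,0,0],255],[[0,0,0],[0,0,0],255]])

```text
clock: 3.1
tool_pos: [655.6, -179.2, 13.2]
tool_rot: [-3.142, -0.0, -0.0]
contact_force: [-2.0, 1.3, 5.7]
finger_gap: 45.2
```

>>> arm_command(motion=[[[0,0,0],[0,0,0],255],[[0,0,0],[0,0,0],255],[[0,0,0],[0,0,-0.01],255],[[0,0,0],[0,0,-0.03],255],[[0,0,0],[0,0,-0.06],255]])

```text
clock: 3.52
tool_pos: [653.7, -178.8, 71.5]
tool_rot: [-3.14, -0.0, 0.007]
contact_force: [0.9, 0.3, -2.0]
finger_gap: 44.9
```

```bash
python3 go.py 432 116.5 110 1.4; python3 - <<'E'
from h import *
t=Cam("side"); crop(t.img,220,60,420,240,4,"a2.png")
E
```

```text
now [ 653.7 -178.8   71.5] yaw 0.0 gap 44.9 F [ 0.9  0.3 -2. ] t 3.5167
turn [-0.09  0.27 -1.4 ] shift [-0.2219 -0.2953 -0.037 ] rows 8.9
```

View pics/a2.png

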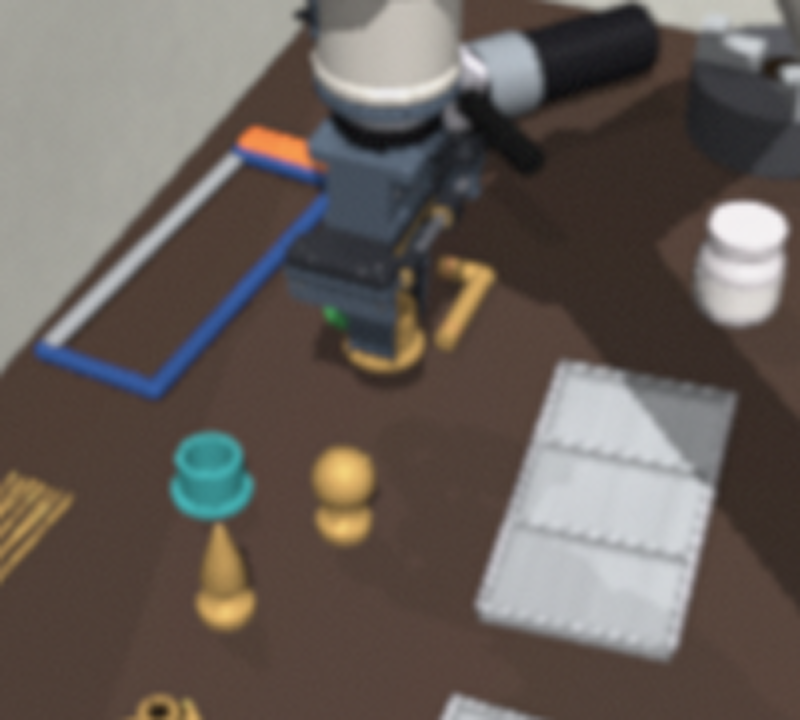

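The collar is lifted and upright. Carrying it to tray2's right bay.

>>> arm_command(motion=[[[0,0,0],[-0.01,-0.01,-0.03],255],[[0,0,0],[-0.03,-0.03,-0.04],255],[[0,0,0],[-0.05,-0.05,-0.04],255],[[0,0,0],[-0.07,-0.07,-0.04],255],[[0,0,0],[-0.09,-0.09,-0.04],255]])

```text
clock: 3.98
tool_pos: [564.5, -88.6, 113.6]
tool_rot: [3.141, -0.0, 0.001]
contact_force: [0.1, 1.1, -1.9]
finger_gap: 45.1
```

>>> arm_command(motion=[[[0,0,0],[-0.02,-0.03,0],255],[[0,0,0],[-0.04,-0.06,0],255],[[0,0,0],[-0.06,-0.09,0],255],[[0,0,0],[-0.08,-0.12,0],255],[[0,0,0],[-0.1,-0.15,0],255]])

```text
clock: 4.4
tool_pos: [464.4, 61.7, 113.4]
tool_rot: [3.142, -0.0, 0.001]
contact_force: [1.5, 0.9, -3.0]
finger_gap: 45.0
```

>>> arm_command(motion=[[[0,0,0],[-0.012,-0.02,0],255],[[0,0,0],[-0.022,-0.04,0],255],[[0,0,0],[-0.032,-0.055,0.02],255],[[0,0,0],[-0.032,-0.055,0.04],255],[[0,0,0],[-0.032,-0.055,0.06],255]])

```text
clock: 4.82
tool_pos: [433.4, 116.6, 53.0]
tool_rot: [-3.141, -0.003, -0.003]
contact_force: [0.8, -0.5, -1.7]
finger_gap: 45.1
```

>>> arm_command(motion=[[[0,0,0],[0,0,0],255],[[0,0,0],[0,0,0],255],[[0,0,0],[0,0,0],255]])

```text
clock: 5.07
tool_pos: [434.0, 115.6, 53.8]
tool_rot: [-3.142, 0.0, -0.001]
contact_force: [0.0, 0.1, -2.8]
finger_gap: 45.1
```

```bash
python3 go.py 432 116.5 15 1.4; python3 - <<'E'
from h import *
t=Cam("side"); crop(t.img,260,180,420,320,4.2,"a3.png")
t=Cam("top"); crop(t.img,200,180,400,300,4,"a3t.png")
E
```

```text
now [434.  115.6  53.8] yaw -0.0 gap 45.1 F [ 0.   0.1 -2.8] t 5.0667
turn [-0.   -0.04 -1.41] shift [-0.002  -0.0009  0.0388] rows 0.9
```

View pics/a3.png

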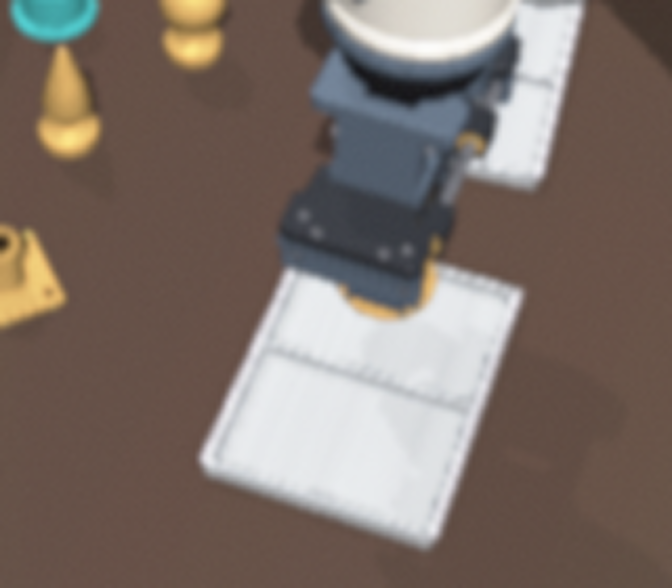

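View pics/a3t.png

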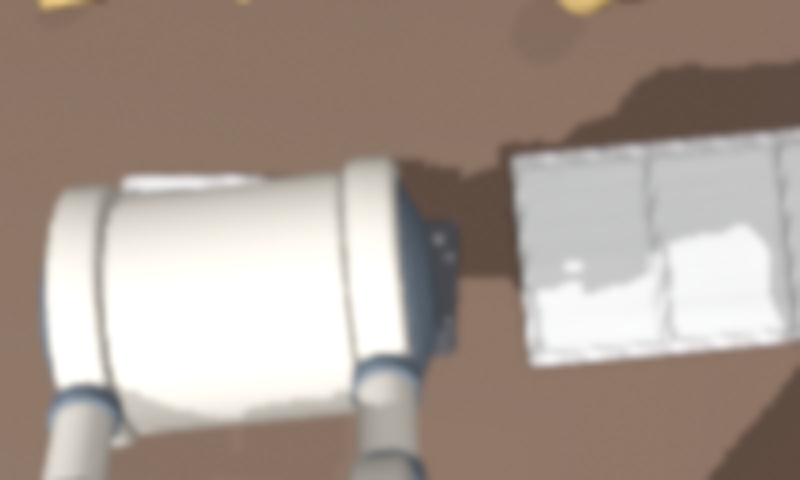

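>>> arm_command(motion=[[[0,0,-1.4],[-0.001,0,0.02],255],[[0,0,-1.4],[-0.001,0,0.031],255],[[0,0,-1.4],[-0.001,0,0.035],255],[[0,0,-1.4],[-0.001,0,0.0365],255],[[0,0,-1.4],[-0.001,0,0.0365],255]])

```text
clock: 5.58
tool_pos: [432.8, 115.6, 16.8]
tool_rot: [-3.141, -0.038, -0.001]
contact_force: [0.7, -0.6, -2.0]
finger_gap: 45.1
```

>>> arm_command(motion=[[[0,0,0],[0,0,0.0005],255],[[0,0,0],[0,0,0.0005],255],[[0,0,0],[0,0,0.0005],255]])

```text
clock: 5.83
tool_pos: [432.8, 115.7, 16.4]
tool_rot: [-3.141, -0.038, -0.001]
contact_force: [-0.9, 0.5, -1.9]
finger_gap: 44.8
```

>>> arm_command(motion=[[[0,0,0],[0,0,0.0007],255],[[0,0,0],[0,0,0.0007],255],[[0,0,0],[0,0,0.0007],255]])

```text
clock: 6.08
tool_pos: [432.8, 115.7, 16.0]
tool_rot: [-3.141, -0.039, -0.002]
contact_force: [-2.7, -1.8, 18.9]
finger_gap: 44.8
```

>>> arm_command(motion=[[[0,0,0],[0,0,0.0007],255],[[0,0,0],[0,0,0.0007],255],[[0,0,0],[0,0,0.0007],255]])

```text
clock: 6.33
tool_pos: [432.9, 115.7, 15.7]
tool_rot: [-3.141, -0.039, -0.003]
contact_force: [-3.9, -1.2, 29.0]
finger_gap: 45.2
```

>>> arm_command(motion=[[[0,0,0],[0,0,-0.0007],255],[[0,0,0],[0,0,-0.0007],60],[[0,0,0],[0,0,-0.0007],60],[[0,0,0],[0,0,-0.0007],60],[[0,0,0],[0,0,-0.0007],60]])

```text
clock: 6.75
tool_pos: [432.5, 115.7, 15.2]
tool_rot: [-3.141, -0.038, -0.0]
contact_force: [-0.0, -0.3, -0.5]
finger_gap: 67.9
```

>>> arm_command(motion=[[[0,0,0],[0,0,0],60],[[0,0,0],[0,0,0],60],[[0,0,0],[0,0,-0.02],60],[[0,0,0],[0,0,-0.05],60],[[0,0,0],[0,0,-0.09],0]])

```text
clock: 7.17
tool_pos: [430.9, 115.5, 104.7]
tool_rot: [3.141, 0.038, -0.007]
contact_force: [0.6, -0.1, -0.1]
finger_gap: 73.7
```

```bash
python3 go.py 632.5 -51 110 0;  python3 - <<'E'
from h import *
t=Cam("side"); crop(t.img,260,180,420,320,4.2,"a4.png")
E
```

```text
now [430.9 115.5 104.7] yaw 1.4 gap 73.7 F [ 0.6 -0.1 -0.1] t 7.1667
turn [0.03 0.25 1.4 ] shift [ 0.1974  0.1713 -0.006 ] rows 6.3
```

View pics/a4.png

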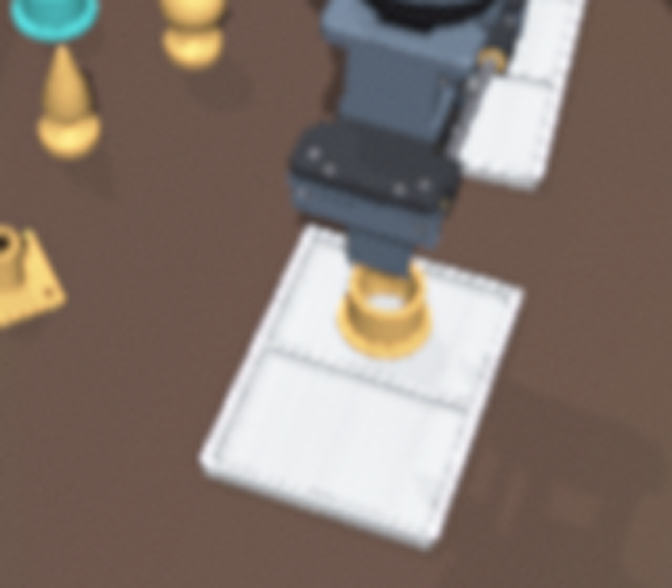

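Collar is seated in the bay. Next is the ball.

>>> arm_command(motion=[[[0,0,1.4],[0.03,0.026,0],0],[[0,0,1.4],[0.06,0.052,0],0],[[0,0,1.4],[0.09,0.078,0],0],[[0,0,1.4],[0.12,0.104,0],0],[[0,0,1.4],[0.15,0.13,0],0]])

```text
clock: 7.63
tool_pos: [586.7, -12.1, 105.2]
tool_rot: [-3.142, -0.0, 0.0]
contact_force: [0.3, 1.3, 0.2]
finger_gap: 91.3
```

>>> arm_command(motion=[[[0,0,0],[0.025,0.021,0],0],[[0,0,0],[0.047,0.041,0],0],[[0,0,0],[0.048,0.041,0.01],0],[[0,0,0],[0.048,0.041,0.01],0],[[0,0,0],[0.048,0.041,0.01],0]])

```text
clock: 8.05
tool_pos: [632.5, -51.2, 94.4]
tool_rot: [-3.141, 0.0, 0.003]
contact_force: [0.5, 0.3, -0.1]
finger_gap: 91.2
```

```bash
python3 go.py 632.5 -51 27 0;  python3 - <<'E'
from h import *
t=Cam("side"); crop(t.img,220,100,420,240,4,"b1.png")
E
```

```text
now [632.5 -51.2  94.4] yaw -0.0 gap 91.2 F [ 0.5  0.3 -0.1] t 8.05
turn [-0.03  0.12 -0.01] shift [ 0.0002 -0.0002  0.0674] rows 1.6
```

View pics/b1.png

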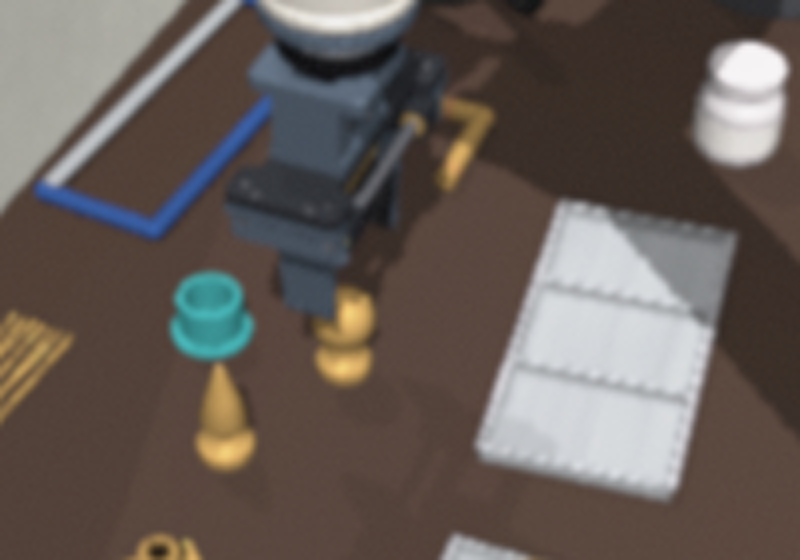

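>>> arm_command(motion=[[[0,0,0],[0,0,0.03],0],[[0,0,0],[0,0,0.055],0],[[0,0,0],[0,0,0.067],0],[[0,0,0],[0,0,0.067],0],[[0,0,0],[0,0,0.067],100]])

```text
clock: 8.52
tool_pos: [633.3, -51.1, 28.7]
tool_rot: [-3.141, -0.001, 0.001]
contact_force: [1.0, -0.7, 0.8]
finger_gap: 87.1
```

>>> arm_command(motion=[[[0,0,0],[0,0,0],255],[[0,0,0],[0,0,0],255],[[0,0,0],[0,0,0],255],[[0,0,0],[0,0,0],255],[[0,0,0],[0,0,0],255]])

```text
clock: 8.93
tool_pos: [633.8, -51.6, 28.7]
tool_rot: [3.141, 0.0, 0.001]
contact_force: [0.2, -0.9, 1.1]
finger_gap: 54.0
```

>>> arm_command(motion=[[[0,0,0],[0,0,0],255],[[0,0,0],[0,0,0],255],[[0,0,0],[0,0,0],255],[[0,0,0],[0,0,0],255],[[0,0,0],[0,0,0],255]])

```text
clock: 9.35
tool_pos: [633.7, -51.5, 28.4]
tool_rot: [-3.142, -0.0, -0.0]
contact_force: [-0.0, 2.8, 3.2]
finger_gap: 42.6
```

>>> arm_command(motion=[[[0,0,0],[0,0,-0.006],255],[[0,0,0],[0,0,-0.016],255],[[0,0,0],[0,0,-0.03],255],[[0,0,0],[0,0,-0.045],255],[[0,0,0],[0,0,-0.06],255]])

```text
clock: 9.77
tool_pos: [633.4, -51.7, 89.4]
tool_rot: [3.142, 0.0, -0.001]
contact_force: [-0.2, -1.5, -3.6]
finger_gap: 42.5
```

```bash
python3 go.py 430 203.5 110 0;  python3 - <<'E'
from h import *
t=Cam("side"); crop(t.img,220,100,420,240,4,"b2.png")
E
```

```text
now [633.4 -51.7  89.4] yaw 0.0 gap 42.5 F [-0.2 -1.5 -3.6] t 9.7667
turn [0.   0.02 0.  ] shift [-0.2034 -0.2552 -0.0206] rows 7.8
```

View pics/b2.png

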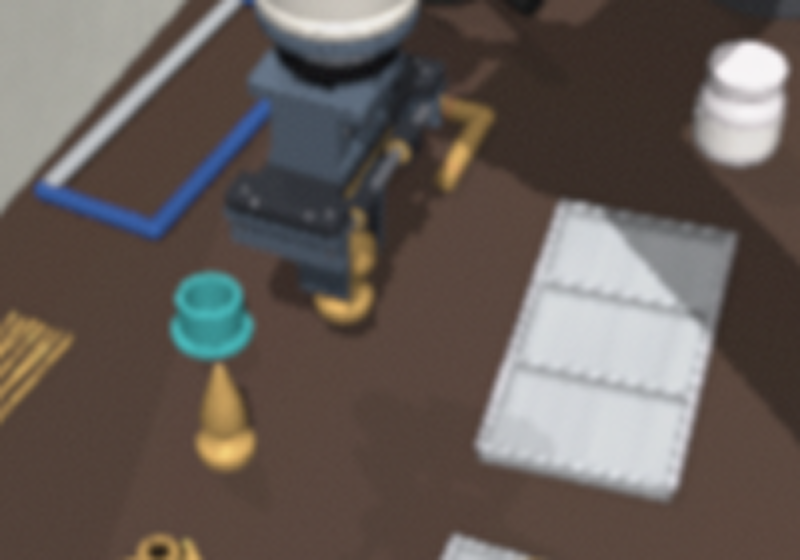

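The ball hangs upright and the force matches 320 g. Carrying it to the left bay.

>>> arm_command(motion=[[[0,0,0],[-0.012,-0.015,-0.005],255],[[0,0,0],[-0.03,-0.035,-0.012],255],[[0,0,0],[-0.05,-0.06,-0.02],255],[[0,0,0],[-0.07,-0.085,-0.02],255],[[0,0,0],[-0.09,-0.11,-0.02],255]])

```text
clock: 10.23
tool_pos: [542.7, 59.1, 108.8]
tool_rot: [3.142, -0.001, 0.001]
contact_force: [0.6, 0.2, -3.7]
finger_gap: 43.0
```

>>> arm_command(motion=[[[0,0,0],[-0.02,-0.025,0],255],[[0,0,0],[-0.04,-0.055,0],255],[[0,0,0],[-0.065,-0.085,0],255],[[0,0,0],[-0.09,-0.115,0],255],[[0,0,0],[-0.105,-0.135,0],255]])

```text
clock: 10.65
tool_pos: [435.7, 195.0, 108.3]
tool_rot: [3.142, 0.001, -0.002]
contact_force: [-0.4, -0.9, -3.0]
finger_gap: 42.6
```

>>> arm_command(motion=[[[0,0,0],[-0.008,-0.011,0],255],[[0,0,0],[-0.008,-0.012,0.015],255],[[0,0,0],[-0.008,-0.012,0.03],255],[[0,0,0],[-0.008,-0.012,0.045],255],[[0,0,0],[-0.008,-0.012,0.045],255]])

```text
clock: 11.07
tool_pos: [429.4, 205.1, 61.5]
tool_rot: [3.141, 0.001, -0.004]
contact_force: [-2.6, -0.8, -3.3]
finger_gap: 42.5
```

```bash
python3 go.py 430 205 31 0;  python3 - <<'E'
from h import *
t=Cam("side"); crop(t.img,260,180,420,320,4.2,"b3.png")
E
```

```text
now [429.4 205.1  61.5] yaw 0.0 gap 42.5 F [-2.6 -0.8 -3.3] t 11.0667
turn [0.06 0.16 0.02] shift [0.0007 0.     0.0305] rows 0.7
```

View pics/b3.png

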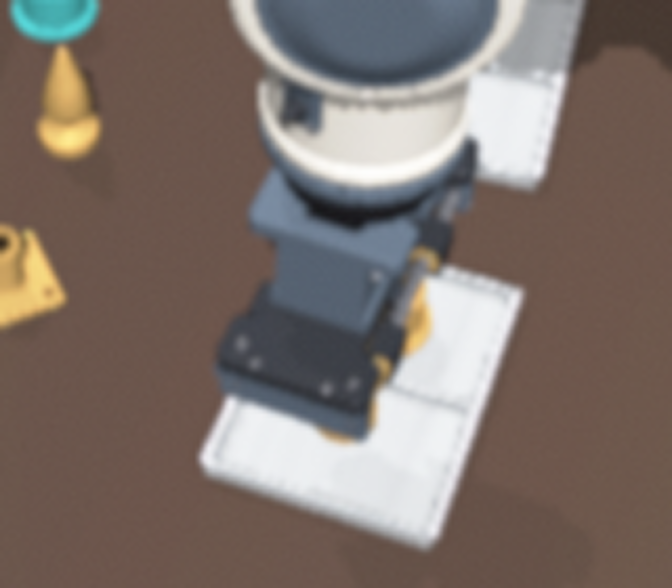

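>>> arm_command(motion=[[[0,0,0],[0,0,0.015],255],[[0,0,0],[0,0,0.026],255],[[0,0,0],[0,0,0.031],255],[[0,0,0],[0,0,0.0317],255],[[0,0,0],[0,0,0.0317],255]])

```text
clock: 11.53
tool_pos: [430.8, 205.4, 32.0]
tool_rot: [-3.141, 0.0, -0.0]
contact_force: [-0.1, 0.1, -2.8]
finger_gap: 42.6
```

>>> arm_command(motion=[[[0,0,0],[0,0,0.0006],255],[[0,0,0],[0,0,0.0006],255],[[0,0,0],[0,0,0.0006],255]])

```text
clock: 11.78
tool_pos: [430.9, 205.5, 31.4]
tool_rot: [-3.141, -0.0, -0.001]
contact_force: [0.0, 0.4, -1.3]
finger_gap: 42.9
```

>>> arm_command(motion=[[[0,0,0],[0,0,0.0006],255],[[0,0,0],[0,0,0.0006],255],[[0,0,0],[0,0,0.0006],255]])

```text
clock: 12.03
tool_pos: [431.2, 205.6, 31.2]
tool_rot: [-3.141, -0.0, -0.003]
contact_force: [-1.3, 0.5, 13.6]
finger_gap: 42.5
```

>>> arm_command(motion=[[[0,0,0],[0,0,0],60],[[0,0,0],[0,0,0],60],[[0,0,0],[0,0,0],60],[[0,0,0],[0,0,0],60],[[0,0,0],[0,0,0],60]])

```text
clock: 12.45
tool_pos: [430.6, 205.4, 30.3]
tool_rot: [3.142, 0.0, -0.0]
contact_force: [-0.6, -0.1, -0.4]
finger_gap: 69.2
```

>>> arm_command(motion=[[[0,0,0],[0,0,0],60],[[0,0,0],[0,0,-0.02],60],[[0,0,0],[0,0,-0.05],60],[[0,0,0],[0,0,-0.08],60],[[0,0,0],[0,0,-0.09],0]])

```text
clock: 12.87
tool_pos: [431.8, 205.8, 123.6]
tool_rot: [-3.14, -0.0, -0.005]
contact_force: [1.4, 1.3, 1.1]
finger_gap: 74.0
```

```bash
python3 go.py 654.5 177 110 46;  python3 - <<'E'
from h import *
t=Cam("side"); crop(t.img,240,180,420,320,4.2,"b4.png")
E
```

```text
now [431.8 205.8 123.6] yaw 0.0 gap 74.0 F [1.4 1.3 1.1] t 12.8667
turn [ 2.000e-02 -2.100e-01 -4.599e+01] shift [0.2227 0.0289 0.0143] rows 6.4
```

View pics/b4.png

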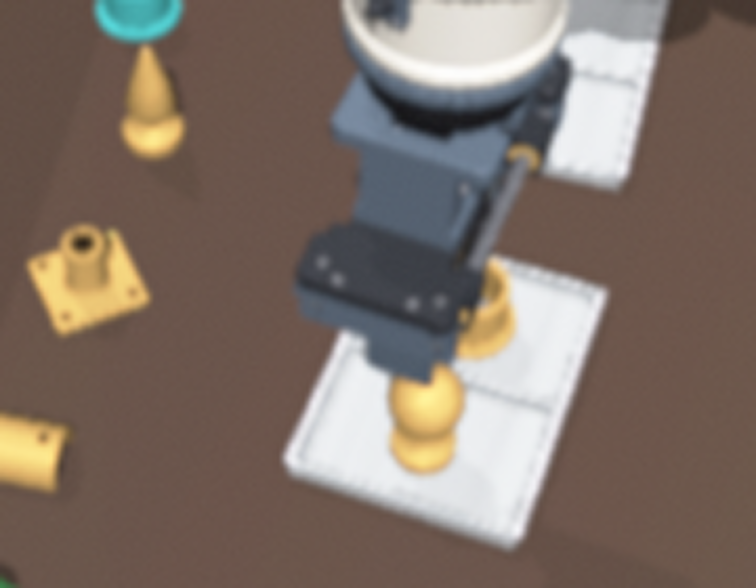

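Ball is upright in its bay. Next the wall plate, with a 46° turn.

>>> arm_command(motion=[[[0,0,-7],[0.035,0.005,0],0],[[0,0,-14],[0.07,0.01,0],0],[[0,0,-21],[0.105,0.015,0],0],[[0,0,-28],[0.14,0.02,0],0],[[0,0,-35],[0.175,0.024,0],0]])

```text
clock: 13.33
tool_pos: [606.8, 180.8, 119.6]
tool_rot: [-2.993, -0.954, 0.001]
contact_force: [0.7, 0.3, -0.2]
finger_gap: 91.4
```

```bash
python3 go.py 654.5 177 80 46
```

```text
now [606.8 180.8 119.6] yaw 35.3 gap 91.4 F [ 0.7  0.3 -0.2] t 13.3333
turn [ -0.02   0.04 -10.66] shift [0.0367 0.0307 0.0396] rows 1.5
```

>>> arm_command(motion=[[[0,0,-6],[0.02,0.016,0.01],0],[[0,0,-10.7],[0.037,0.031,0.03],0],[[0,0,-10.7],[0.037,0.031,0.04],0],[[0,0,-10.7],[0.037,0.031,0.04],0],[[0,0,-10.7],[0.037,0.031,0.04],0]])

```text
clock: 13.75
tool_pos: [652.2, 177.2, 79.2]
tool_rot: [-2.895, -1.218, 0.004]
contact_force: [-0.1, 1.0, 1.2]
finger_gap: 91.4
```

```bash
python3 go.py 654.5 177 12 46;python3 - <<'E'
from h import *
t=Cam("side"); crop(t.img,200,150,380,310,3.7,"c1.png")
E
```

```text
now [652.2 177.2  79.2] yaw 45.6 gap 91.4 F [-0.1  1.   1.2] t 13.75
turn [-0.1   0.13 -0.38] shift [0.0016 0.0018 0.0672] rows 1.6
```

View pics/c1.png

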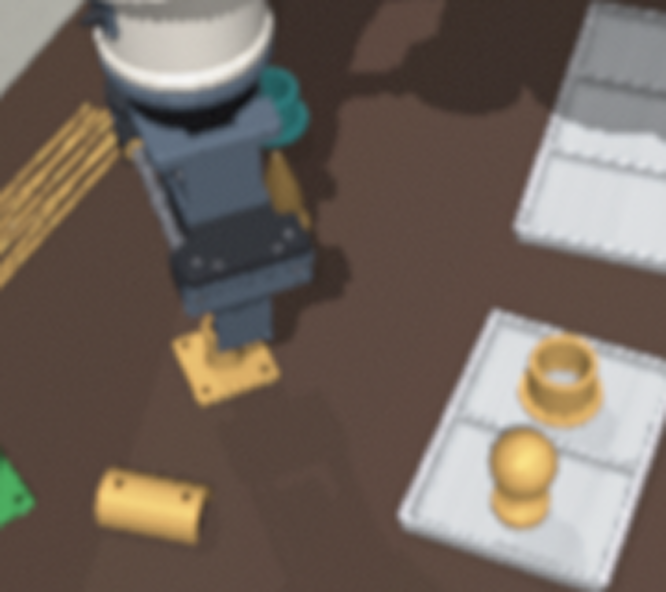

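>>> arm_command(motion=[[[0,0,0],[0.001,0.001,0.03],0],[[0,0,0],[0.001,0.001,0.055],0],[[0,0,0],[0.001,0.001,0.066],0],[[0,0,0],[0.001,0.001,0.066],0],[[0,0,0],[0.001,0.001,0.066],150]])

```text
clock: 14.22
tool_pos: [654.9, 177.5, 15.2]
tool_rot: [-2.895, -1.22, -0.0]
contact_force: [-0.4, 1.0, 0.2]
finger_gap: 86.6
```

>>> arm_command(motion=[[[0,0,0],[0,0,0],255],[[0,0,0],[0,0,0],255],[[0,0,0],[0,0,0],255],[[0,0,0],[0,0,0],255],[[0,0,0],[0,0,0],255]])

```text
clock: 14.63
tool_pos: [655.3, 177.3, 14.8]
tool_rot: [2.895, 1.22, 0.001]
contact_force: [-0.2, 0.2, -0.2]
finger_gap: 53.7
```

>>> arm_command(motion=[[[0,0,0],[0,0,0],255],[[0,0,0],[0,0,0],255],[[0,0,0],[0,0,0],255],[[0,0,0],[0,0,0],255],[[0,0,0],[0,0,0],255]])

```text
clock: 15.05
tool_pos: [655.0, 177.2, 14.3]
tool_rot: [-2.895, -1.22, 0.0]
contact_force: [-0.1, -0.4, 0.7]
finger_gap: 22.9
```

>>> arm_command(motion=[[[0,0,0],[0,0,0],255],[[0,0,0],[0,0,0],255],[[0,0,0],[0,0,0],255],[[0,0,0],[0,0,0],255],[[0,0,0],[0,0,0],255]])

```text
clock: 15.47
tool_pos: [655.1, 177.3, 14.3]
tool_rot: [-2.895, -1.22, 0.0]
contact_force: [-0.1, -0.4, -0.7]
finger_gap: 23.2
```

>>> arm_command(motion=[[[0,0,0],[0,0,-0.01],255],[[0,0,0],[0,0,-0.03],255],[[0,0,0],[0,0,-0.055],255],[[0,0,0],[0,0,-0.08],255],[[0,0,0],[0,0,-0.09],255]])

```text
clock: 15.88
tool_pos: [656.5, 177.5, 108.3]
tool_rot: [2.894, 1.22, 0.007]
contact_force: [0.5, -0.0, -2.0]
finger_gap: 23.3
```

```bash
python3 go.py 456 -56 105 6.8;python3 - <<'E'
from h import *
t=Cam("side"); crop(t.img,200,120,380,280,3.7,"c2.png")
E
```

```text
now [656.5 177.5 108.3] yaw 45.7 gap 23.3 F [ 0.5 -0.  -2. ] t 15.8833
turn [ 0.07 -0.24 38.91] shift [-0.3072  0.0195  0.0022] rows 7.4
```

View pics/c2.png

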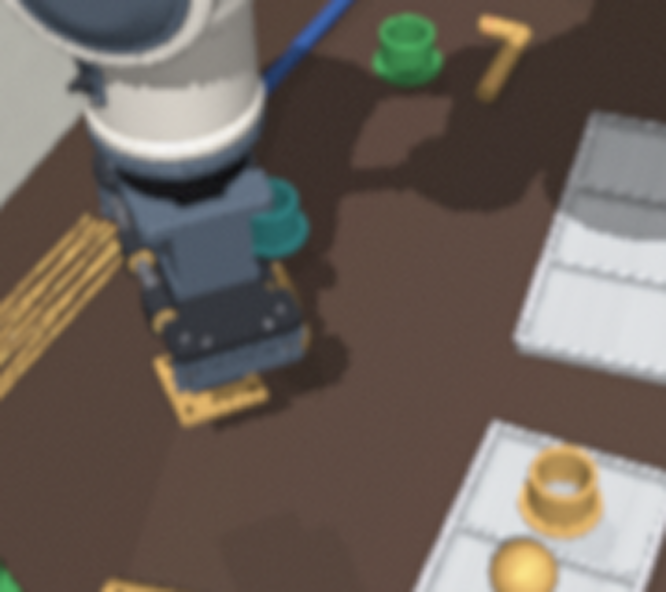

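>>> arm_command(motion=[[[0,0,3],[-0.015,0.001,0],255],[[0,0,8],[-0.04,0.003,0],255],[[0,0,13],[-0.07,0.005,0],255],[[0,0,18],[-0.1,0.007,0],255],[[0,0,23],[-0.13,0.009,0],255]])

```text
clock: 16.35
tool_pos: [569.1, 77.1, 103.4]
tool_rot: [-3.081, -0.612, 0.002]
contact_force: [0.0, -0.3, -1.7]
finger_gap: 23.7
```

```bash
python3 go.py 456 -56 105 6.8
```

```text
now [569.1  77.1 103.4] yaw 22.5 gap 23.7 F [ 0.  -0.3 -1.7] t 16.35
turn [-1.000e-02  7.000e-02  1.568e+01] shift [-0.1554  0.0798 -0.0015] rows 4.2
```

>>> arm_command(motion=[[[0,0,3],[-0.035,0.018,0],255],[[0,0,8],[-0.07,0.036,0],255],[[0,0,13],[-0.105,0.054,0],255],[[0,0,15.7],[-0.135,0.07,0],255],[[0,0,15.7],[-0.155,0.08,0],255]])

```text
clock: 16.77
tool_pos: [455.8, -57.2, 103.7]
tool_rot: [-3.136, -0.185, 0.003]
contact_force: [0.5, -0.2, -2.6]
finger_gap: 23.2
```

>>> arm_command(motion=[[[0,0,0],[0,0,0.005],255],[[0,0,0],[0,0,0.025],255],[[0,0,0],[0,0,0.045],255],[[0,0,0],[0,0,0.05],255],[[0,0,0],[0,0,0.05],255]])

```text
clock: 17.18
tool_pos: [457.6, -55.2, 52.9]
tool_rot: [-3.135, -0.192, 0.005]
contact_force: [-0.9, 0.4, -1.8]
finger_gap: 23.6
```

```bash
python3 go.py 456 -56 17 6.8; python3 - <<'E'
from h import *
t=Cam("side"); crop(t.img,300,120,440,260,4,"c3.png")
E
```

```text
now [457.6 -55.2  52.9] yaw 7.0 gap 23.6 F [-0.9  0.4 -1.8] t 17.1833
turn [-0.07  0.18  0.22] shift [-0.0016  0.0006  0.0359] rows 0.9
```

View pics/c3.png

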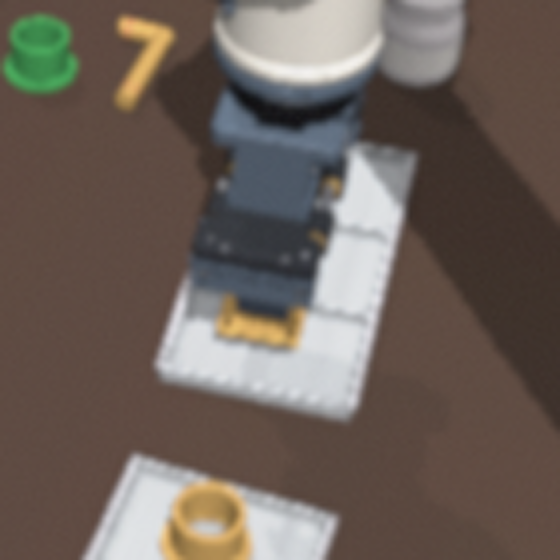

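>>> arm_command(motion=[[[0,0,0],[-0.001,0,0.015],255],[[0,0,0],[-0.001,0,0.029],255],[[0,0,0],[-0.001,0,0.0345],255],[[0,0,0],[-0.001,0,0.036],255],[[0,0,0],[-0.001,0,0.036],255]])

```text
clock: 17.65
tool_pos: [457.8, -55.7, 18.6]
tool_rot: [-3.136, -0.192, 0.0]
contact_force: [-0.9, 0.3, -2.3]
finger_gap: 23.2
```

>>> arm_command(motion=[[[0,0,0],[0,0,0.0006],255],[[0,0,0],[0,0,0.0006],255],[[0,0,0],[0,0,0.0006],255]])

```text
clock: 17.9
tool_pos: [458.0, -55.9, 18.3]
tool_rot: [3.135, 0.192, 0.001]
contact_force: [-0.4, -1.2, -2.6]
finger_gap: 23.0
```

>>> arm_command(motion=[[[0,0,0],[0,0,0.0006],255],[[0,0,0],[0,0,0.0006],255],[[0,0,0],[0,0,0.0006],255]])

```text
clock: 18.15
tool_pos: [457.7, -55.8, 17.2]
tool_rot: [3.136, 0.192, 0.0]
contact_force: [0.7, -0.8, 0.1]
finger_gap: 23.4
```

>>> arm_command(motion=[[[0,0,0],[0,0,0.0005],255],[[0,0,0],[0,0,0.0005],255],[[0,0,0],[0,0,0.0005],255]])

```text
clock: 18.4
tool_pos: [457.7, -55.9, 17.2]
tool_rot: [3.136, 0.192, 0.001]
contact_force: [-3.1, 0.6, 15.8]
finger_gap: 23.6
```

>>> arm_command(motion=[[[0,0,0],[0,0,0],130],[[0,0,0],[0,0,0],130],[[0,0,0],[0,0,0],130],[[0,0,0],[0,0,0],130],[[0,0,0],[0,0,0],130]])

```text
clock: 18.82
tool_pos: [457.6, -55.8, 16.5]
tool_rot: [-3.136, -0.192, 0.0]
contact_force: [-0.3, 0.2, -0.5]
finger_gap: 44.7
```

>>> arm_command(motion=[[[0,0,0],[0,0,0],130],[[0,0,0],[0,0,-0.02],130],[[0,0,0],[0,0,-0.05],130],[[0,0,0],[0,0,-0.08],130],[[0,0,0],[0,0,-0.1],60]])

```text
clock: 19.23
tool_pos: [458.0, -55.9, 118.8]
tool_rot: [3.135, 0.192, 0.002]
contact_force: [1.8, 0.1, -0.6]
finger_gap: 48.9
```

```bash
python3 go.py 643.5 300 115 9.8; python3 - <<'E'
from h import *
t=Cam("side"); crop(t.img,300,120,440,260,4,"c4.png")
E
```

```text
now [458.  -55.9 118.8] yaw 7.0 gap 48.9 F [ 1.8  0.1 -0.6] t 19.2333
turn [ 0.03 -0.07 -2.79] shift [ 0.2276 -0.3306  0.0039] rows 9.6
```

View pics/c4.png

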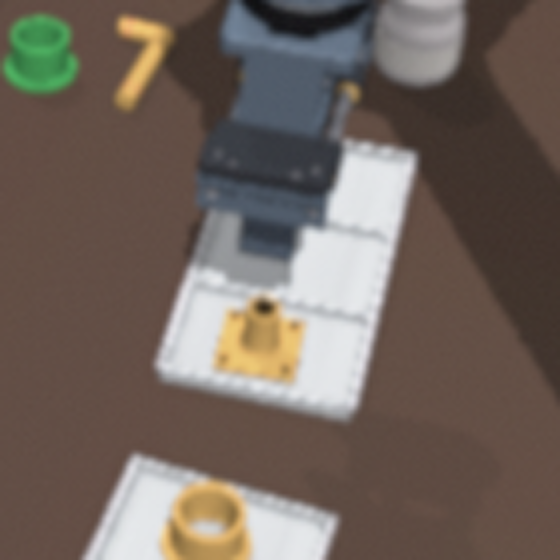

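Plate is centred and flat in its bay. Next the saddle.

>>> arm_command(motion=[[[0,0,-2.8],[0.022,-0.032,0],0],[[0,0,-2.8],[0.044,-0.064,0],0],[[0,0,-2.8],[0.066,-0.096,0],0],[[0,0,-2.8],[0.088,-0.128,0],0],[[0,0,-2.8],[0.11,-0.16,0],0]])

```text
clock: 19.7
tool_pos: [547.7, 118.3, 116.5]
tool_rot: [3.13, 0.268, -0.0]
contact_force: [1.2, -0.8, -0.1]
finger_gap: 85.8
```

```bash
python3 go.py 643.5 300 90 9.8
```

```text
now [547.7 118.3 116.5] yaw 9.8 gap 85.8 F [ 1.2 -0.8 -0.1] t 19.7
turn [0.   0.01 0.  ] shift [ 0.1254 -0.1628  0.0265] rows 5.0
```

>>> arm_command(motion=[[[0,0,0],[0.026,-0.033,0],0],[[0,0,0],[0.052,-0.066,0],0],[[0,0,0],[0.078,-0.1,0],0],[[0,0,0],[0.104,-0.134,0.01],0],[[0,0,0],[0.125,-0.163,0.026],0]])

```text
clock: 20.12
tool_pos: [643.8, 299.7, 92.3]
tool_rot: [-3.129, -0.269, -0.005]
contact_force: [0.1, -0.3, -0.0]
finger_gap: 91.0
```

>>> arm_command(motion=[[[0,0,0],[0,0,0],0],[[0,0,0],[0,0,0],0],[[0,0,0],[0,0,0],0]])

```text
clock: 20.37
tool_pos: [641.6, 296.7, 90.7]
tool_rot: [3.13, 0.269, -0.002]
contact_force: [0.2, 0.0, 0.9]
finger_gap: 91.3
```

```bash
python3 go.py 643.5 300 3.5 9.8; python3 - <<'E'
from h import *
t=Cam("side"); crop(t.img,180,200,340,360,4,"d1.png")
t=Cam("top"); crop(t.img,180,120,300,220,5,"d1t.png")
E
```

```text
now [641.6 296.7  90.7] yaw 9.8 gap 91.3 F [0.2 0.  0.9] t 20.3667
turn [0.02 0.07 0.02] shift [ 0.0026 -0.003   0.0872] rows 2.1
```

View pics/d1.png

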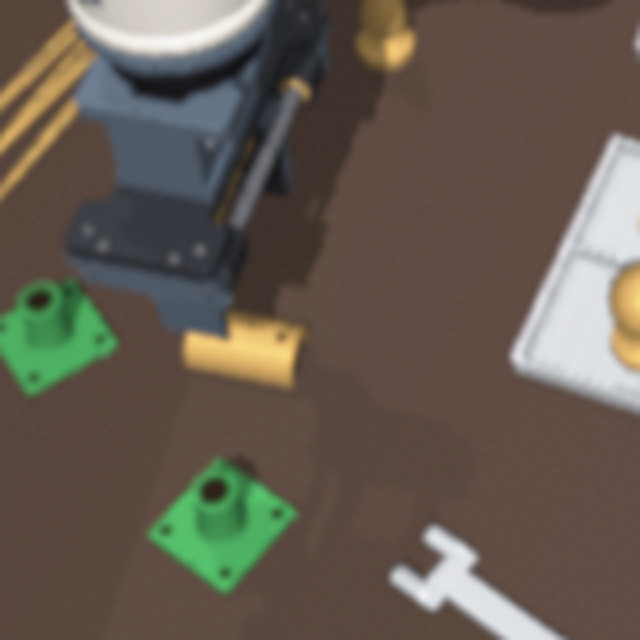

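View pics/d1t.png

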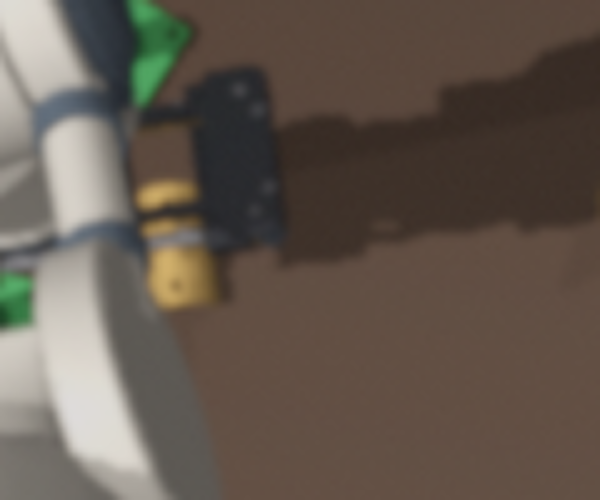

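>>> arm_command(motion=[[[0,0,0],[0.001,-0.002,0],80],[[0,0,0],[0.001,-0.002,0.02],80],[[0,0,0],[0.001,-0.002,0.05],80],[[0,0,0],[0.001,-0.002,0.075],80],[[0,0,0],[0.001,-0.002,0.082],80]])

```text
clock: 20.88
tool_pos: [640.8, 297.7, 6.1]
tool_rot: [3.129, 0.267, -0.007]
contact_force: [-0.9, -0.7, -0.2]
finger_gap: 63.2
```

>>> arm_command(motion=[[[0,0,0],[0,0,0],80],[[0,0,0],[0,0,0.002],80],[[0,0,0],[0,0,0.002],80],[[0,0,0],[0,0,0.002],80]])

```text
clock: 21.22
tool_pos: [643.7, 299.4, 8.9]
tool_rot: [-3.13, -0.268, -0.004]
contact_force: [-0.4, 0.8, 0.1]
finger_gap: 62.7
```

```bash
python3 go.py 643.5 300 3.5 9.8; python3 - <<'E'
from h import *
t=Cam("side"); crop(t.img,180,200,340,360,4,"d2.png")
E
```

```text
now [643.7 299.4   8.9] yaw 9.8 gap 62.7 F [-0.4  0.8  0.1] t 21.2167
turn [-0.02 -0.13 -0.  ] shift [-0.0001 -0.0006  0.0054] rows 0.1
```

View pics/d2.png

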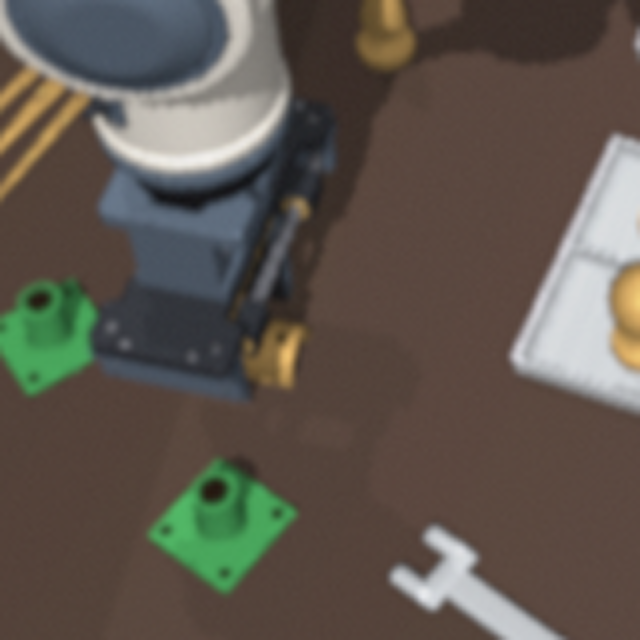

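>>> arm_command(motion=[[[0,0,0],[0,0,0.003],80],[[0,0,0],[0,0,0.004],80],[[0,0,0],[0,0,0.004],80],[[0,0,0],[0,0,0.004],80],[[0,0,0],[0,0,0.004],80]])

```text
clock: 21.68
tool_pos: [642.8, 299.2, 3.2]
tool_rot: [-3.13, -0.269, -0.0]
contact_force: [0.8, -0.5, -0.1]
finger_gap: 62.5
```

>>> arm_command(motion=[[[0,0,0],[0,0,0],80],[[0,0,0],[0,0,0],80],[[0,0,0],[0,0,0],80]])

```text
clock: 21.93
tool_pos: [642.8, 299.2, 3.2]
tool_rot: [-3.13, -0.268, 0.0]
contact_force: [-0.6, 0.1, -0.1]
finger_gap: 62.7
```

>>> arm_command(motion=[[[0,0,0],[0,0,0],255],[[0,0,0],[0,0,0],255],[[0,0,0],[0,0,0],255],[[0,0,0],[0,0,0],255],[[0,0,0],[0,0,0],255]])

```text
clock: 22.35
tool_pos: [642.8, 299.2, 3.2]
tool_rot: [-3.13, -0.268, -0.0]
contact_force: [-0.8, -0.2, 0.7]
finger_gap: 33.6
```

>>> arm_command(motion=[[[0,0,0],[0,0,0],255],[[0,0,0],[0,0,0],255],[[0,0,0],[0,0,0],255],[[0,0,0],[0,0,0],255],[[0,0,0],[0,0,0],255]])

```text
clock: 22.77
tool_pos: [642.7, 299.2, 3.2]
tool_rot: [-3.13, -0.268, -0.0]
contact_force: [-0.0, -0.0, -0.1]
finger_gap: 33.8
```

>>> arm_command(motion=[[[0,0,0],[0,0,-0.005],255],[[0,0,0],[0,0,-0.015],255],[[0,0,0],[0,0,-0.025],255],[[0,0,0],[0,0,-0.03],255],[[0,0,0],[0,0,-0.03],255]])

```text
clock: 23.18
tool_pos: [643.8, 299.6, 35.4]
tool_rot: [-3.129, -0.268, -0.005]
contact_force: [0.4, -0.0, -1.4]
finger_gap: 33.7
```

```bash
python3 go.py 643.5 300 100 9.8; python3 - <<'E'
from h import *
t=Cam("side"); crop(t.img,180,200,340,360,4,"d3.png")
E
```

```text
now [643.8 299.6  35.4] yaw 9.8 gap 33.7 F [ 0.4 -0.  -1.4] t 23.1833
turn [-0.03 -0.17  0.01] shift [-0.     -0.0005 -0.0646] rows 1.5
```

View pics/d3.png

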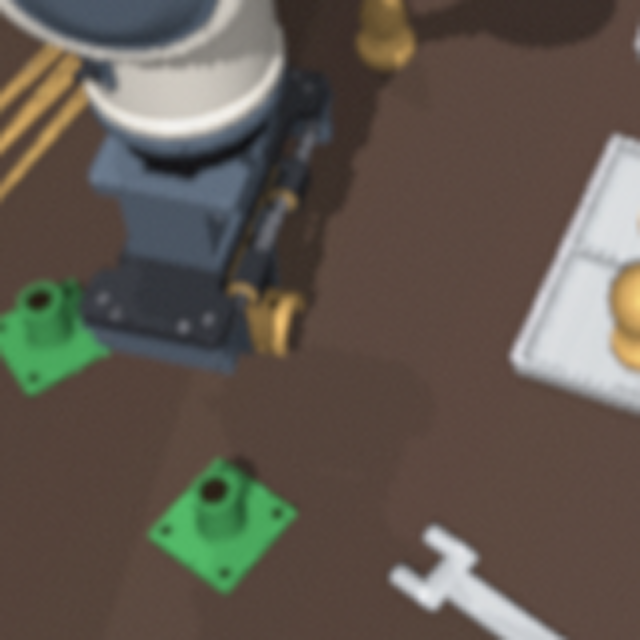

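>>> arm_command(motion=[[[0,0,0],[0,0,-0.02],255],[[0,0,-5],[0,0,-0.045],255],[[0,0,-11],[0,0,-0.065],255],[[0,0,-18],[0,0,-0.08],255],[[0,0,-25],[0,0,-0.08],255]])

```text
clock: 23.65
tool_pos: [644.2, 299.7, 116.7]
tool_rot: [-2.995, -0.948, -0.007]
contact_force: [0.8, -0.2, -1.7]
finger_gap: 33.5
```

```bash
python3 go.py 466 -142.5 115 96.8
```

```text
now [644.2 299.7 116.7] yaw 35.1 gap 33.5 F [ 0.8 -0.2 -1.7] t 23.65
turn [  0.2   -0.2  -61.66] shift [-4.003e-01  2.590e-01  2.000e-04] rows 11.4
```

>>> arm_command(motion=[[[0,0,-6],[-0.016,0.01,0],255],[[0,0,-12],[-0.042,0.027,0],255],[[0,0,-18],[-0.07,0.045,0],255],[[0,0,-24],[-0.1,0.065,0],255],[[0,0,-30],[-0.13,0.084,0],255]])

```text
clock: 24.07
tool_pos: [582.9, 154.8, 112.9]
tool_rot: [-2.648, -1.691, 0.001]
contact_force: [1.5, -0.0, -1.1]
finger_gap: 33.7
```

```bash
python3 go.py 466 -142.5 115 96.8
```

```text
now [582.9 154.8 112.9] yaw 65.1 gap 33.7 F [ 1.5 -0.  -1.1] t 24.0667
turn [-2.000e-02  1.000e-02 -3.166e+01] shift [-0.3189  0.0189 -0.002 ] rows 7.7
```

>>> arm_command(motion=[[[0,0,-6],[-0.035,0.002,0],255],[[0,0,-12],[-0.07,0.004,0],255],[[0,0,-18],[-0.105,0.006,0],255],[[0,0,-24],[-0.14,0.008,0],255],[[0,0,-30],[-0.175,0.01,0],255]])

```text
clock: 24.48
tool_pos: [517.5, -7.9, 113.1]
tool_rot: [-2.12, -2.318, 0.0]
contact_force: [0.8, -0.7, -1.8]
finger_gap: 33.7
```

```bash
python3 go.py 466 -142.5 115 96.8
```

```text
now [517.5  -7.9 113.1] yaw 95.1 gap 33.7 F [ 0.8 -0.7 -1.8] t 24.4833
turn [-0.01 -0.   -1.69] shift [-0.1295 -0.0633 -0.0019] rows 3.5
```

>>> arm_command(motion=[[[0,0,-1.7],[-0.035,-0.017,0],255],[[0,0,-1.7],[-0.07,-0.034,0],255],[[0,0,-1.7],[-0.1,-0.049,0],255],[[0,0,-1.7],[-0.122,-0.059,0],255],[[0,0,-1.7],[-0.13,-0.063,0],255]])

```text
clock: 24.9
tool_pos: [465.5, -144.1, 113.2]
tool_rot: [2.094, 2.341, -0.001]
contact_force: [0.1, 0.5, -0.8]
finger_gap: 33.5
```

>>> arm_command(motion=[[[0,0,0],[0,0,0.02],255],[[0,0,0],[0,0,0.045],255],[[0,0,0],[0,0,0.07],255],[[0,0,0],[0,0,0.07],255],[[0,0,0],[0,0,0.07],255]])

```text
clock: 25.32
tool_pos: [466.0, -140.8, 42.7]
tool_rot: [-2.09, -2.342, 0.001]
contact_force: [0.4, 0.3, -0.0]
finger_gap: 34.0
```

```bash
python3 go.py 466 -142.5 6.5 96.8; python3 - <<'E'
from h import *
t=Cam("side"); crop(t.img,300,120,440,260,4,"d4.png")
E
```

```text
now [ 466.  -140.8   42.7] yaw 96.5 gap 34.0 F [ 0.4  0.3 -0. ] t 25.3167
turn [-0.13 -0.08 -0.28] shift [-0.0017 -0.0001  0.0362] rows 0.9
```

View pics/d4.png

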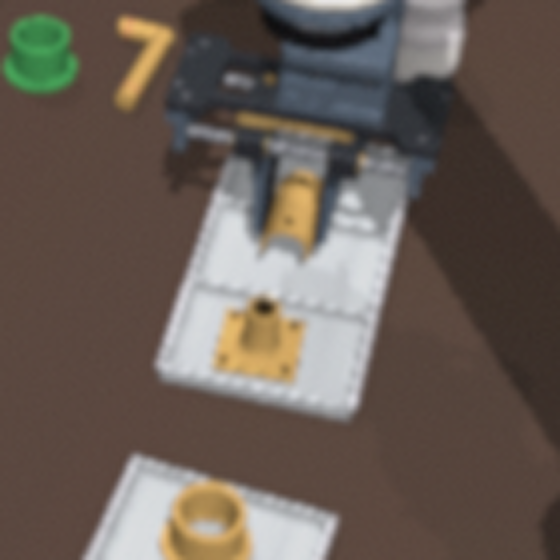

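>>> arm_command(motion=[[[0,0,0],[-0.002,0,0.012],255],[[0,0,0],[-0.002,0,0.025],255],[[0,0,0],[-0.002,0,0.034],255],[[0,0,0],[-0.002,0,0.036],255],[[0,0,0],[-0.002,0,0.036],255]])

```text
clock: 25.78
tool_pos: [466.9, -143.3, 7.5]
tool_rot: [-2.091, -2.344, 0.0]
contact_force: [-0.3, 0.1, -1.5]
finger_gap: 33.5
```

>>> arm_command(motion=[[[0,0,0],[0,0,0.0006],255],[[0,0,0],[0,0,0.0006],255],[[0,0,0],[0,0,0.0006],255]])

```text
clock: 26.03
tool_pos: [467.1, -143.5, 7.2]
tool_rot: [2.091, 2.343, 0.0]
contact_force: [-0.2, -0.8, -1.3]
finger_gap: 33.6
```

>>> arm_command(motion=[[[0,0,0],[0,0,0.0005],255],[[0,0,0],[0,0,0.0005],255],[[0,0,0],[0,0,0.0005],255]])

```text
clock: 26.28
tool_pos: [466.9, -143.5, 6.2]
tool_rot: [2.092, 2.344, 0.0]
contact_force: [-0.5, -0.6, -1.0]
finger_gap: 33.5
```

>>> arm_command(motion=[[[0,0,0],[0,0,0.0005],255],[[0,0,0],[0,0,0.0005],255],[[0,0,0],[0,0,0.0005],255]])

```text
clock: 26.53
tool_pos: [466.9, -143.4, 6.1]
tool_rot: [2.092, 2.344, 0.0]
contact_force: [-1.9, 1.4, 13.6]
finger_gap: 33.8
```

Contact with the floor. Releasing partway, since the bay is 124 mm in that direction.

>>> arm_command(motion=[[[0,0,0],[0,0,0],110],[[0,0,0],[0,0,0],110],[[0,0,0],[0,0,0],110],[[0,0,0],[0,0,0],110],[[0,0,0],[0,0,0],110]])

```text
clock: 26.95
tool_pos: [466.8, -143.4, 5.6]
tool_rot: [-2.092, -2.344, 0.0]
contact_force: [0.0, -0.7, -0.5]
finger_gap: 52.1
```

>>> arm_command(motion=[[[0,0,0],[0,0,0],110],[[0,0,0],[0,0,-0.02],110],[[0,0,0],[0,0,-0.05],110],[[0,0,0],[0,0,-0.08],110],[[0,0,0],[0,0,-0.1],60]])

```text
clock: 27.37
tool_pos: [467.2, -143.6, 107.8]
tool_rot: [2.091, 2.343, 0.001]
contact_force: [0.2, -0.9, 1.2]
finger_gap: 56.0
```

```bash
python3 go.py 640 -313 110 91.5; python3 - <<'E'
from h import *
t=Cam("side"); crop(t.img,300,100,440,260,4,"d5.png")
E
```

```text
now [ 467.2 -143.6  107.8] yaw 96.5 gap 56.0 F [ 0.2 -0.9  1.2] t 27.3667
turn [0.07 0.03 5.  ] shift [-0.1879  0.1525 -0.0019] rows 5.8
```

View pics/d5.png

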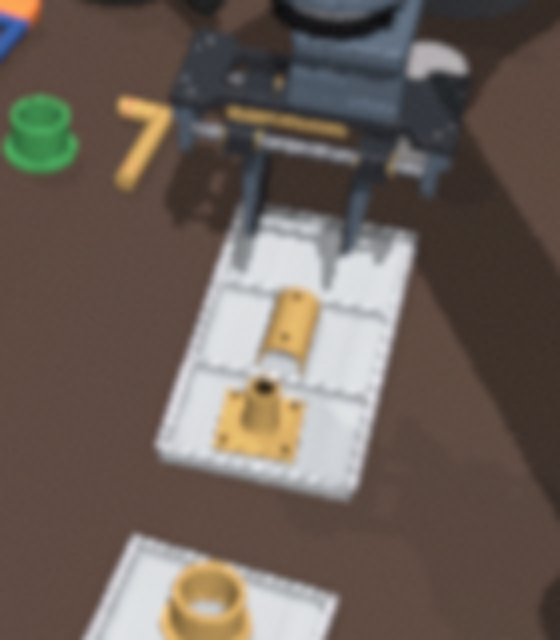

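Saddle is seated in the middle bay. Last is the bracket arm. I'll go in with the jaws at about 40 mm to clear the green look-alike.

>>> arm_command(motion=[[[0,0,1],[-0.031,0.025,0],143],[[0,0,2],[-0.062,0.05,0],143],[[0,0,3],[-0.093,0.075,0],143],[[0,0,4],[-0.124,0.1,0],143],[[0,0,5],[-0.155,0.126,0],143]])

```text
clock: 27.83
tool_pos: [610.4, -284.5, 105.3]
tool_rot: [-2.193, -2.249, 0.0]
contact_force: [0.9, 0.5, -0.2]
finger_gap: 40.3
```

```bash
python3 go.py 639 -314 70 91.5; python3 - <<'E'
from meas import *
rect(t,(442,176),8,"arm")
E
```

```text
now [ 610.4 -284.5  105.3] yaw 91.4 gap 40.3 F [ 0.9  0.5 -0.2] t 27.8333
turn [-0.02 -0.01 -0.05] shift [-0.0302  0.0278  0.0353] rows 1.3
arm c [ 638.  -279.1] size [21.5 45.9] ang 1.4540975093841553 corners [ 626.7 -256.4  627.8 -302.3  649.3 -301.8  648.2 -255.9]
```

>>> arm_command(motion=[[[0,0,0],[-0.02,0.018,0],143],[[0,0,0],[-0.03,0.028,0.015],143],[[0,0,0],[-0.03,0.028,0.035],143],[[0,0,0],[-0.03,0.028,0.035],143],[[0,0,0],[-0.03,0.028,0.035],143]])

```text
clock: 28.35
tool_pos: [637.2, -311.6, 69.4]
tool_rot: [-2.19, -2.248, 0.001]
contact_force: [0.5, 0.1, 1.0]
finger_gap: 40.1
```

>>> arm_command(motion=[[[0,0,0],[0,0,0],143],[[0,0,0],[0,0,0],143],[[0,0,0],[0,0,0],143]])

```text
clock: 28.6
tool_pos: [638.7, -312.4, 71.9]
tool_rot: [2.191, 2.25, 0.001]
contact_force: [0.5, -0.6, -0.1]
finger_gap: 39.7
```

```bash
python3 go.py 639 -314 3.5 91.5; python3 - <<'E'
from h import *
t=Cam("side"); crop(t.img,260,60,400,200,4,"e1.png")
t=Cam("top"); crop(t.img,370,120,490,220,5,"e1t.png")
E
```

```text
now [ 638.7 -312.4   71.9] yaw 91.5 gap 39.7 F [ 0.5 -0.6 -0.1] t 28.6
turn [0.07 0.04 0.02] shift [-0.0016  0.0002  0.0684] rows 1.6
```

View pics/e1.png

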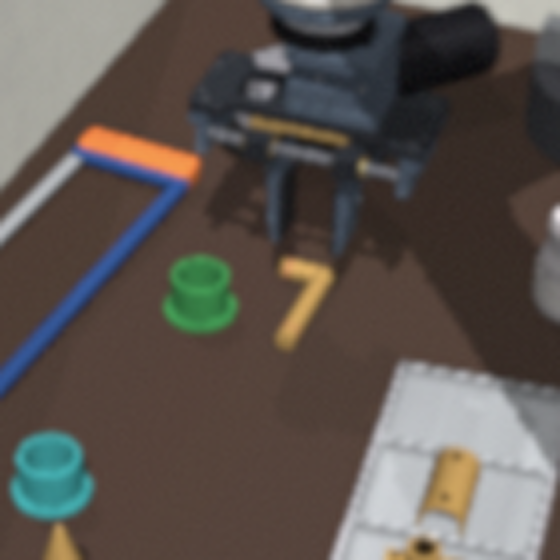

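View pics/e1t.png

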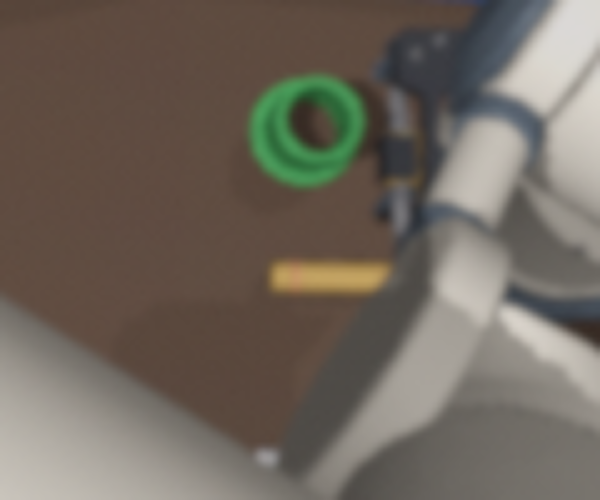

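>>> arm_command(motion=[[[0,0,0],[-0.001,0,0.02],143],[[0,0,0],[-0.001,0,0.04],143],[[0,0,0],[-0.001,0,0.045],143],[[0,0,0],[-0.001,0,0.045],143],[[0,0,0],[-0.001,0,0.045],143]])

```text
clock: 29.12
tool_pos: [638.6, -313.5, 26.3]
tool_rot: [2.192, 2.25, 0.0]
contact_force: [0.8, 0.3, 1.4]
finger_gap: 40.1
```

```bash
python3 go.py 639 -313 3.5 91.5; python3 - <<'E'
from h import *
t=Cam("side"); crop(t.img,260,60,400,200,4,"e2.png")
E
```

```text
now [ 638.6 -313.5   26.3] yaw 91.5 gap 40.1 F [0.8 0.3 1.4] t 29.1167
turn [0.01 0.01 0.01] shift [0.0005 0.0004 0.0228] rows 0.5
```

View pics/e2.png

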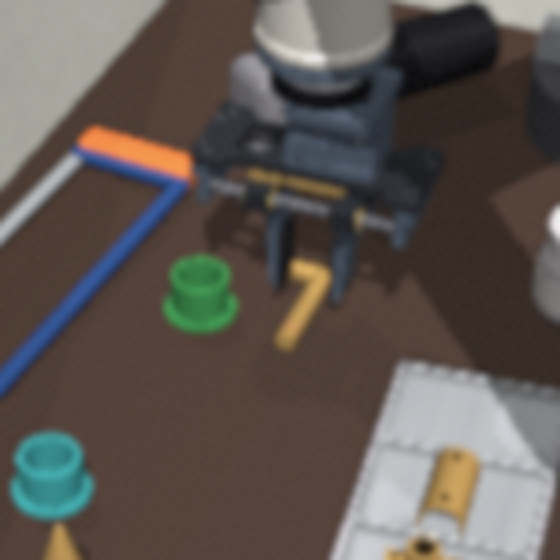

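The fingers straddle the long leg. Going down to about 3.5 mm.

>>> arm_command(motion=[[[0,0,0],[0,0,0.012],143],[[0,0,0],[0,0,0.019],143],[[0,0,0],[0,0,0.02],143],[[0,0,0],[0,0,0.02],143],[[0,0,0],[0,0,0.02],143]])

```text
clock: 29.58
tool_pos: [638.4, -313.4, 5.6]
tool_rot: [-2.192, -2.25, 0.0]
contact_force: [-0.6, 0.2, 0.0]
finger_gap: 40.3
```

>>> arm_command(motion=[[[0,0,0],[0,0,0],143],[[0,0,0],[0,0,0],143],[[0,0,0],[0,0,0],143]])

```text
clock: 29.83
tool_pos: [638.5, -313.5, 5.9]
tool_rot: [2.192, 2.25, 0.0]
contact_force: [-0.4, 0.2, -0.0]
finger_gap: 40.3
```

>>> arm_command(motion=[[[0,0,0],[0,0,0.0025],143],[[0,0,0],[0,0,0.0025],143],[[0,0,0],[0,0,0.0025],143],[[0,0,0],[0,0,0.0025],200],[[0,0,0],[0,0,0.0025],255]])

```text
clock: 30.25
tool_pos: [638.4, -313.4, 3.1]
tool_rot: [-2.192, -2.25, -0.0]
contact_force: [0.4, 0.2, 0.9]
finger_gap: 29.5
```

>>> arm_command(motion=[[[0,0,0],[0,0,0],255],[[0,0,0],[0,0,0],255],[[0,0,0],[0,0,0],255],[[0,0,0],[0,0,0],255],[[0,0,0],[0,0,0],255]])

```text
clock: 30.67
tool_pos: [638.5, -313.4, 3.2]
tool_rot: [2.192, 2.25, 0.0]
contact_force: [0.2, -1.0, 0.3]
finger_gap: 15.3
```

>>> arm_command(motion=[[[0,0,0],[0,0,0],255],[[0,0,0],[0,0,0],255],[[0,0,0],[0,0,0],255]])

```text
clock: 30.92
tool_pos: [638.4, -313.4, 3.2]
tool_rot: [2.192, 2.25, 0.0]
contact_force: [0.6, 0.2, -0.0]
finger_gap: 15.0
```

>>> arm_command(motion=[[[0,0,0],[0,0,-0.005],255],[[0,0,0],[0,0,-0.015],255],[[0,0,0],[0,0,-0.025],255],[[0,0,0],[0,0,-0.03],255],[[0,0,0],[0,0,-0.03],255]])

```text
clock: 31.33
tool_pos: [639.4, -314.0, 35.3]
tool_rot: [2.19, 2.248, 0.001]
contact_force: [0.7, -0.6, -2.3]
finger_gap: 15.4
```

```bash
python3 go.py 467.5 -222 115 6.8; python3 - <<'E'
from h import *
t=Cam("side"); crop(t.img,260,60,400,200,4,"e3.png")
E
```

```text
now [ 639.4 -314.    35.3] yaw 91.5 gap 15.4 F [ 0.7 -0.6 -2.3] t 31.3333
turn [ 1.80e-01 -3.00e-02  8.47e+01] shift [ 0.0963 -0.1692 -0.0803] rows 11.8
```

View pics/e3.png

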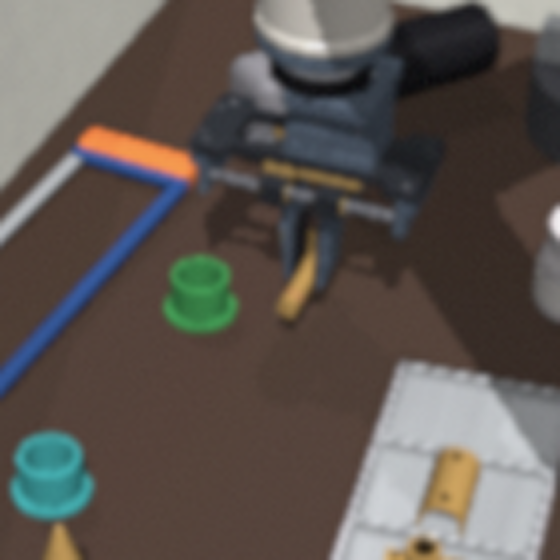

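>>> arm_command(motion=[[[0,0,0],[0,0,-0.02],255],[[0,0,5],[0.002,-0.005,-0.045],255],[[0,0,11],[0.008,-0.015,-0.065],255],[[0,0,17],[0.016,-0.03,-0.08],255],[[0,0,23],[0.026,-0.045,-0.08],255]])

```text
clock: 31.8
tool_pos: [593.7, -289.4, 116.1]
tool_rot: [2.598, 1.759, 0.003]
contact_force: [1.3, -0.5, -1.4]
finger_gap: 15.2
```

```bash
python3 go.py 467.5 -222 115 6.8
```

```text
now [ 593.7 -289.4  116.1] yaw 68.2 gap 15.2 F [ 1.3 -0.5 -1.4] t 31.8
turn [ 0.26 -0.1  61.4 ] shift [ 0.0158 -0.1422  0.0004] rows 8.6
```

>>> arm_command(motion=[[[0,0,6],[0.002,-0.016,0],255],[[0,0,12.5],[0.004,-0.032,0],255],[[0,0,19],[0.006,-0.048,0],255],[[0,0,25.5],[0.008,-0.064,0],255],[[0,0,32],[0.009,-0.08,0],255]])

```text
clock: 32.22
tool_pos: [520.7, -250.3, 112.9]
tool_rot: [-2.986, -0.976, 0.0]
contact_force: [-0.1, 0.2, -3.0]
finger_gap: 15.2
```

```bash
python3 go.py 467.5 -222 115 6.8
```

```text
now [ 520.7 -250.3  112.9] yaw 36.2 gap 15.2 F [-0.1  0.2 -3. ] t 32.2167
turn [-2.000e-02  2.000e-02  2.939e+01] shift [-0.0262 -0.0542 -0.0021] rows 4.1
```

>>> arm_command(motion=[[[0,0,6],[-0.007,-0.014,0],255],[[0,0,12.5],[-0.014,-0.028,0],255],[[0,0,19],[-0.02,-0.042,0],255],[[0,0,25.5],[-0.026,-0.054,0],255],[[0,0,29.4],[-0.026,-0.054,0],255]])

```text
clock: 32.63
tool_pos: [465.9, -221.4, 112.8]
tool_rot: [-3.135, -0.184, 0.004]
contact_force: [0.2, 0.4, -1.8]
finger_gap: 15.2
```

>>> arm_command(motion=[[[0,0,0],[0,0,0.02],255],[[0,0,0],[0,0,0.045],255],[[0,0,0],[0,0,0.07],255],[[0,0,0],[0,0,0.07],255],[[0,0,0],[0,0,0.07],255]])

```text
clock: 33.05
tool_pos: [467.8, -222.5, 42.6]
tool_rot: [-3.134, -0.195, 0.004]
contact_force: [-0.1, 0.4, -1.7]
finger_gap: 15.5
```

>>> arm_command(motion=[[[0,0,0],[0,0,0],255],[[0,0,0],[0,0,0],255],[[0,0,0],[0,0,0],255]])

```text
clock: 33.3
tool_pos: [469.2, -223.4, 44.3]
tool_rot: [3.134, 0.195, 0.003]
contact_force: [-0.6, -0.1, -1.4]
finger_gap: 15.0
```

```bash
python3 go.py 467.5 -222 6.5 6.8; python3 - <<'E'
from h import *
t=Cam("side"); crop(t.img,320,80,440,230,5,"e4.png")
t=Cam("top"); crop(t.img,310,190,500,290,4,"e4t.png")
E
```

```text
now [ 469.2 -223.4   44.3] yaw 7.1 gap 15.0 F [-0.6 -0.1 -1.4] t 33.3
turn [ 0.07 -0.09  0.31] shift [-0.0016 -0.0016  0.0378] rows 0.9
```

View pics/e4.png

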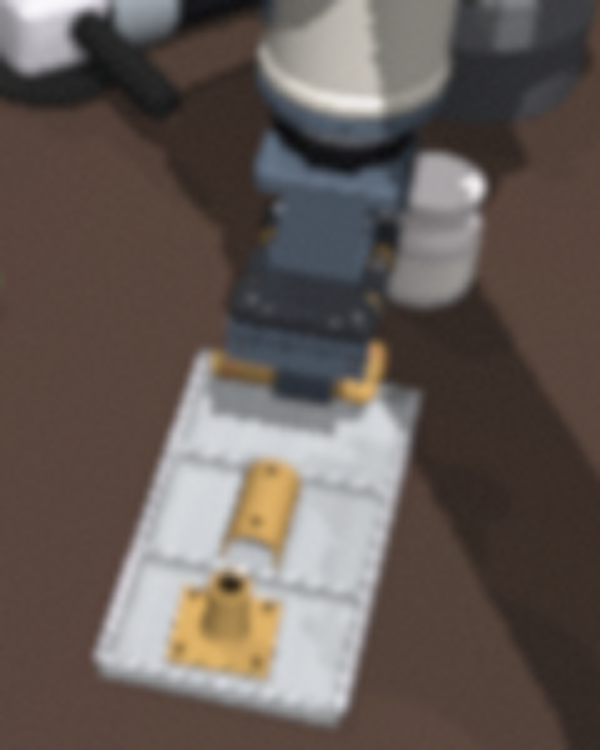

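View pics/e4t.png

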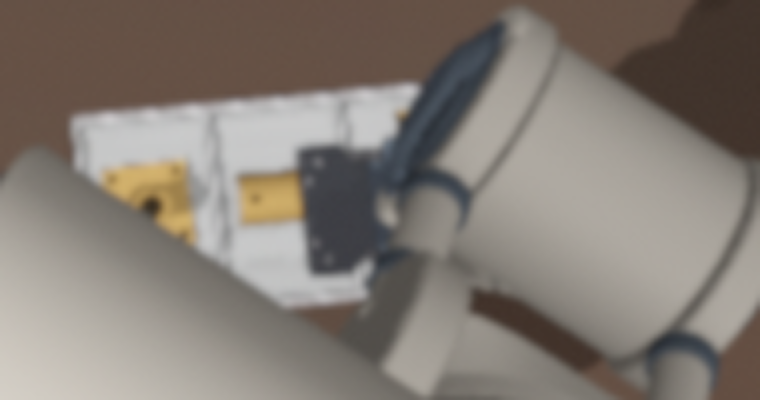

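The bracket hangs level over the last bay with about 14 mm margin at both ends. Lowering it.

>>> arm_command(motion=[[[0,0,0],[-0.001,-0.001,0.012],255],[[0,0,0],[-0.001,-0.001,0.025],255],[[0,0,0],[-0.001,-0.001,0.034],255],[[0,0,0],[-0.001,-0.001,0.036],255],[[0,0,0],[-0.001,-0.001,0.036],255]])

```text
clock: 33.82
tool_pos: [467.2, -221.9, 6.8]
tool_rot: [-3.135, -0.195, 0.001]
contact_force: [0.5, 0.0, -1.8]
finger_gap: 15.7
```

>>> arm_command(motion=[[[0,0,0],[0,0,0.0006],255],[[0,0,0],[0,0,0.0006],255],[[0,0,0],[0,0,0.0006],255]])

```text
clock: 34.07
tool_pos: [467.7, -222.3, 7.0]
tool_rot: [3.135, 0.195, 0.001]
contact_force: [0.4, 0.3, -1.4]
finger_gap: 15.1
```

>>> arm_command(motion=[[[0,0,0],[0,0,0.0005],255],[[0,0,0],[0,0,0.0005],255],[[0,0,0],[0,0,0.0005],255]])

```text
clock: 34.32
tool_pos: [467.5, -222.1, 6.2]
tool_rot: [3.135, 0.195, 0.0]
contact_force: [-0.7, 0.3, -0.4]
finger_gap: 15.3
```

>>> arm_command(motion=[[[0,0,0],[0,0,0.0005],255],[[0,0,0],[0,0,0.0005],255],[[0,0,0],[0,0,0.0005],255]])

```text
clock: 34.57
tool_pos: [467.5, -222.1, 6.0]
tool_rot: [3.135, 0.195, 0.001]
contact_force: [-2.3, 1.6, 10.6]
finger_gap: 15.0
```

>>> arm_command(motion=[[[0,0,0],[0,0,0],178],[[0,0,0],[0,0,0],178],[[0,0,0],[0,0,0],178],[[0,0,0],[0,0,0],178],[[0,0,0],[0,0,0],178]])

```text
clock: 34.98
tool_pos: [467.4, -222.1, 5.5]
tool_rot: [-3.136, -0.195, 0.0]
contact_force: [0.7, -0.7, -0.0]
finger_gap: 27.4
```

>>> arm_command(motion=[[[0,0,0],[0,0,0],178],[[0,0,0],[0,0,-0.02],178],[[0,0,0],[0,0,-0.05],178],[[0,0,0],[0,0,-0.09],178],[[0,0,0],[0,0,-0.13],178]])

```text
clock: 35.4
tool_pos: [466.7, -221.7, 136.6]
tool_rot: [-3.134, -0.195, 0.003]
contact_force: [1.9, -1.2, -0.3]
finger_gap: 27.6
```

>>> arm_command(motion=[[[0,0,0],[0,0.03,-0.02],178],[[0,0,0],[0,0.07,-0.04],178],[[0,0,0],[0,0.11,-0.06],178],[[0,0,0],[0,0.15,-0.08],178],[[0,0,0],[0,0.19,-0.08],178]])

```text
clock: 35.82
tool_pos: [490.8, -406.1, 218.5]
tool_rot: [3.133, 0.195, 0.004]
contact_force: [1.5, -0.4, 0.5]
finger_gap: 27.4
```

>>> arm_command(motion=[[[0,0,0],[-0.01,0.04,0],178],[[0,0,0],[-0.02,0.08,0],178],[[0,0,0],[-0.03,0.12,0],178],[[0,0,0],[-0.03,0.12,0],178],[[0,0,0],[-0.03,0.12,0],178]])

```text
clock: 36.23
tool_pos: [474.2, -528.7, 214.0]
tool_rot: [-3.135, -0.191, 0.001]
contact_force: [-0.9, 0.6, -0.3]
finger_gap: 27.3
```

```bash
python3 - <<'E'
from meas import *
crop(s.img,250,80,430,310,2.6,"f1.png"); crop(t.img,160,130,500,290,2.3,"f1t.png")
print(telemetry.get_obs()["tool_pos"])
E
```

```text
[ 475.  -526.2  214.5]
```

View pics/f1.png

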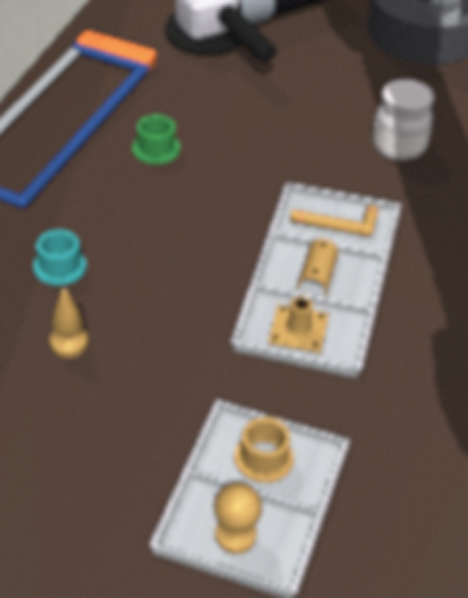

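View pics/f1t.png

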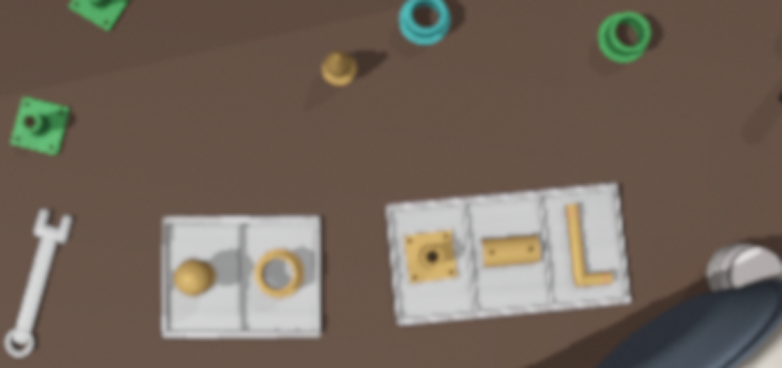

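All five parts sit in their bays, and the spear (307,160), jar (405,126 in the side view) and spanner are where they started. A quick numeric check, then I hand in.

```bash
python3 - <<'E'
from meas import *
def tr(p,c,a):
    a=np.radians(a); d=np.array(p[:2])-c; return d@np.array([[np.cos(a),-np.sin(a)],[np.sin(a),np.cos(a)]])
hsv=cv2.cvtColor(t.img,cv2.COLOR_BGR2HSV); m=cv2.inRange(hsv,(12,90,80),(30,255,255)); m[:190]=0;m[280:]=0;m[:,:220]=0;m[:,440:]=0
k,L,S,C=cv2.connectedComponentsWithStats(m)
for i in range(1,k):
    if S[i,4]>60:
        p=t.at([C[i]],15)[0]; print(S[i,4],C[i],p, "t2",tr(p,(431,160),1.4),"t3",tr(p,(466,-142.5),6.8))
rect(t,(307,159),15,"spear")
from rig import order; print(order.sign_off())
E
```

```text
205 [412.3 239.8] [ 465.2 -227.4   15. ] t2 [  24.7 -388.1] t3 [-10.9 -84.2]
374 [346.8 241.1] [457.8 -56.5  15. ] t2 [  21.5 -217.1] t3 [ 2.1 86.3]
256 [382.  238.5] [ 466.8 -148.1   15. ] t2 [  28.2 -308.9] t3 [ 0.1 -5.7]
161 [281.6 248.2] [435.3 112.8  15. ] t2 [  3.1 -47.3] t3 [ -0.3 257.1]
191 [244.  250.1] [427.5 210.7  15. ] t2 [-2.2 50.8] t3 [  3.6 355.3]
spear c [670.3  52.9] size [43.6 43.3] ang 46.17367172241211 corners [639.6  52.1 670.8  22.2 701.   53.6 669.8  83.6]
the job is handed in; nothing more can be done
None
```

Both kits are made up, and I handed the job in at about 36 s of the 144 s allowed. The sign-off gives no verdict, so what follows is my own checking.

- **Three-bay tray:** the wall plate, saddle and bracket arm have a bay each.
- **Two-bay tray:** the collar and ball finial have a bay each.
- **Handling:** I lowered each part until the wrist force showed contact with the bay floor, then let go. All grasps held and nothing was dropped.

**Last checks:**
- **Position:** in the final top view every part's mask centre lay within about 7 mm of its bay centre across and 11 mm along. The limits are 35 mm and 55 mm. For the bracket arm this is the whole L. Its long leg, where its point lies, was set off-centre on purpose and sits roughly 13 mm across by eye.
- **Way up:** all five looked upright and flat in both views. I judged tilt by eye and did not measure it.
- **Bystanders:** the spear finial measured within about 1.5 mm of its first place. The jar and spanner were checked by eye only and looked unmoved. The look-alikes were not touched.
- **Disagreements:** the two cameras differed by about 3–5 mm, so I took values between them. Tool readings wandered by 1–3 mm until the arm settled, so I waited before the closest moves.

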